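# Stow the sample bench before the donation van drives off

### The arm

A 7-joint arm with a two-finger parallel gripper is mounted at the origin on the work surface. World frame = base frame: x ahead of the robot, y to its left, z up, the work surface at z = 0. Lengths are in m, angles in rad, forces in N, time in s.
With the tool pointing down it reaches from about 0.4 to 0.925 m from the base axis. Payload 4.1 kg.
Tool frame: the origin (TCP) lies at the very end of the fingers, on their centre line; the grasp point (between the pads) lies 19 mm behind it; z points along the fingers, y is the direction in which the jaws open and shut (so a half turn about z gives the same grasp; the last joint's range is limited). The gripper opens to 85 mm and grips with 20 to 120 N. Pads are 22 mm wide; open, the fingers measure 114 mm over their backs; the gripper's body (76 mm by 85 mm) begins 54 mm behind the grasp point. The pads swing forward as they close: fully open they stand 13 mm farther back than shut.
Start: joints at [1.184, 0.398, 0.045, 1.537, -0.019, 1.207, -0.051], TCP at [0.185, -0.623, 0.231] pointing down, gripper open.
Joint ranges: [-2.82, 2.82], [-0.49, 2.23], [-1.37, 1.46], [0, 2.46], [-1.36, 4.5], [0.23, 2], [-2.94, 2.94]. Speed limits (rad/s): [2.57, 2.57, 3.14, 3.14, 3.14, 3.14, 3.14].

### API

Orientations are given as a unit quaternion [x, y, z, w].
In Python, from rig import arm gives the robot as it stands.
- The arm moves only by the shell command python3 -m jog 'ROWS' [FORCE]. ROWS is JSON, a list that holds one entry, the list of rows, each a list of 7 numbers: the finger opening in mm, from 0 to 85.4, then the shift along the world's x, y, z in mm, then the turn, a rotation vector about the world's x, y, z in rad. In form: [[[fingers, dx, dy, dz, wx, wy, wz], ...]]. A call has 1 to 12 rows; each row shifts and turns the commanded pose from where the row before left it; what a row does not reach is not made up. A row lasts 1/12 s, in which the tool goes at most 41.7 mm and 7.16 degrees, less where a joint would pass 70% of its speed; a pose out of reach is approached as far as the arm can. A call with a gripper value outside its range is refused whole. The fingers move at their own pace and stop on an object; FORCE is the grip in N (left out, the last holds). Time passes only in rows, so rows that do not move let the fingers close. It gives the time, the measured TCP pose, the force and the opening at its end, in the units of the state.
- arm.get_state(): the state, without advancing time (a new reading comes with each control period).
- arm.get_image(name): name is "scene" or "top"; returns the picture (384x512x3 uint8, red, green, blue); there is no depth.
- arm.camera_params(name): a dict with "camera_matrix" (3x3 intrinsics, pixels), "k1" (the pictures are not rectified: a ray, as slopes to the right and down, at radius r is drawn at 1 + k1 r^2 times it, then the intrinsics apply), "R" (3x3) and "t" (3): a world point X has camera coordinates R X + t. Camera axes: x right, y down, z forward; pixel columns grow to the right and rows downward; lengths in m; the calibration is good to about 2 mm. A picture is of the moment at which its call begins. camera_params takes no time and is no camera call.
- arm.sign_off(): hands the job in, once; it reports no verdict.
The state is a dict: "t": time; "joint_pos": joint angles; "qvel": joint speeds; "joint_torque": joint torques, N m; "position": TCP position; "tcp_rot": TCP orientation; "wrist_force": force on the tool from outside, world axes, zero at the start; "torque": the same for the moment, N m; "finger_gap": opening from 0.0 (shut) to 1.0 (fully open).
Only numpy, scipy, OpenCV 4.12 (cv2) and the standard library are available. Lean on these libraries where they do the work, as an engineer would, in place of code of your own. Each camera call takes 0.05 s, during which the arm holds its last target. There are 200 camera calls.

### The job

Get this donation van's bench ready to drive: lay the chock bar across the sloping tray of the mixing scale, and only then lay the steel canister crosswise on the tray just uphill of it, so that it stays put resting against the chock once let go. Stand every sample case that is there upright on the black mat with its hidden heavy end down: lift each to feel or see which end is heavy, and never leave one standing on its light end, not even briefly. Leave the carton, the hand scanner and the tape roll where they are.

Things in the scene. Friction and masses are not known exactly. Their poses are not given: they have to be found in the camera images.
- case_a_center (a point): One of four look-alike sample cases (two or three are present, an absent one reads None): plastic box 130 mm long (its x) by 48 by 48 mm, white with identical blue ends and a red middle band, about 0.45 kg. This point is its centre. Starts lying on the table near the middle, long axis roughly away from the robot.
- case_a: The same case, same axes; origin 24 mm under its centre along its own z. A hidden pack (case_a_c0 in the rules) fills one end: centre of mass about 36 mm from the middle towards it (0.16 N m when held by the middle). Which end, +x or -x, differs from case to case and cannot be seen: it is only told by lifting, from the hang or the moment.
- case_b_center (a point): One of four look-alike sample cases (two or three are present, an absent one reads None): plastic box 130 mm long (its x) by 48 by 48 mm, white with identical blue ends and a red middle band, about 0.45 kg. This point is its centre. Starts lying on the table near the middle, long axis roughly away from the robot.
- case_b: The same case, same axes; origin 24 mm under its centre along its own z. A hidden pack (case_b_c0 in the rules) fills one end: centre of mass about 36 mm from the middle towards it (0.16 N m when held by the middle). Which end, +x or -x, differs from case to case and cannot be seen: it is only told by lifting, from the hang or the moment.
- case_c_center (a point): One of four look-alike sample cases (two or three are present, an absent one reads None): plastic box 130 mm long (its x) by 48 by 48 mm, white with identical blue ends and a red middle band, about 0.45 kg. This point is its centre. Starts lying on the table near the middle, long axis roughly away from the robot.
- case_c: The same case, same axes; origin 24 mm under its centre along its own z. A hidden pack (case_c_c0 in the rules) fills one end: centre of mass about 36 mm from the middle towards it (0.16 N m when held by the middle). Which end, +x or -x, differs from case to case and cannot be seen: it is only told by lifting, from the hang or the moment.
- case_d_center (a point): One of four look-alike sample cases (two or three are present, an absent one reads None): plastic box 130 mm long (its x) by 48 by 48 mm, white with identical blue ends and a red middle band, about 0.45 kg. This point is its centre. Starts lying on the table near the middle, long axis roughly away from the robot.
- case_d: The same case, same axes; origin 24 mm under its centre along its own z. A hidden pack (case_d_c0 in the rules) fills one end: centre of mass about 36 mm from the middle towards it (0.16 N m when held by the middle). Which end, +x or -x, differs from case to case and cannot be seen: it is only told by lifting, from the hang or the moment.
- mat: Flat black rubber mat fixed to the table at the left, 330 mm (its x) by 130 mm (its y), 4 mm thick; origin: centre of its underside. The cases are to stand on it.
- tray: Grey tray fixed on the white mixing scale at the right. Origin: middle of its floor, 85 mm above the table. Floor 260 mm (x) by 170 mm (y); side walls and the +x end wall 22 mm high, 5 mm thick; the -x end is open. It slopes 0.09 rad: +x end high, -x end low; z is normal to the floor. A round thing let go on it rolls to -x and off.
- chock_center (a point): Black rubber chock bar with three yellow stripes, loose, 30 mm (its x) by 100 mm (its y) by 24 mm high, 0.28 kg, starts flat on the table, right of the cases. This point is its centre. It does not slide on the tray by itself.
- chock: The chock bar, origin at the middle of its underside, 12 mm below its centre.
- canister_center (a point): Steel canister, 50 mm across, 110 mm long along its y axis, blue cap at the +y end, 0.3 kg; lies on a low rest. This point is its centre (about 36 mm above the table at the start).
- canister: The canister; origin on its skin, 25 mm from its centre along its own -z (turns with it as it rolls).
- rest: Yellow plastic rest on the table that the canister starts in: 44 mm (x) by 90 mm (y), two rails 14 mm high along y; fixed; origin: centre of its underside.
- carton: Bystander: white carton 90 x 150 x 50 mm at the far side; origin: centre of its underside.
- scanner: Bystander: white hand scanner lying at the far side, about 190 mm long, 36 mm high; origin: on its underside.
- tape: Bystander: roll of paper tape lying flat, 64 mm across, 15 mm high, beside the mixing scale; origin: centre of its underside.
There are look-alikes about, which are no part of the job. Several things look just like the chock: the one meant starts nearest to the robot's base.

How it is judged:
On the way, in this order (a step that is already met when the one before it is completed fails the run):
1. the chock bar lies flat across the tray, let go, before the canister is on the tray (x of chock_center in the frame of tray between -0.118 and 0.06 m and y of chock_center in the frame of tray between -0.04 and 0.04 m and z of chock_center in the frame of tray between 0.005 and 0.02 m and angle between the y axis of chock and the y axis of tray, either way round below 0.3 rad and linear speed of chock below 0.03 m/s and angular speed of chock below 0.2 rad/s and contact force between the fingers and chock below 0.1 N), for 0.2 s.
2. the canister lies across the tray, let go and at rest against the uphill side of the chock (x of chock_center in the frame of tray between -0.118 and 0.06 m and y of chock_center in the frame of tray between -0.04 and 0.04 m and z of chock_center in the frame of tray between 0.005 and 0.02 m and angle between the y axis of chock and the y axis of tray, either way round below 0.3 rad and x of canister_center in the frame of tray between -0.1 and 0.11 m and y of canister_center in the frame of tray between -0.04 and 0.04 m and z of canister_center in the frame of tray between 0.018 and 0.033 m and x of canister_center in the frame of chock between -0.05 and 0.05 m and angle between the y axis of canister and the y axis of tray, either way round below 0.35 rad and distance between canister_center and chock_center below 0.06 m and linear speed of canister below 0.03 m/s and angular speed of canister below 0.2 rad/s and contact force between the fingers and canister below 0.1 N), for 0.3 s.
At the end, for the whole second after the job is handed in: Chock flat across the tray (within 0.3 rad, 40 mm of its middle line); canister at rest across the tray (0.35 rad) against it, centres within 60 mm; every present case upright within 0.15 rad, heavy end down, its centre over the mat; all let go and at rest (all of step 2 and linear speed of each of chock, case_a, case_b, case_c, case_d below 0.03 m/s and angular speed of each of chock, case_a, case_b, case_c, case_d below 0.2 rad/s and contact force between the fingers and chock below 0.1 N and angle between the x axis of each of case_a, case_b, case_c, case_d and the z axis of mat, either way round below 0.15 rad and height (world z) of each of case_a_c0, case_b_c0, case_c_c0, case_d_c0 below 0.045 m and x of case_a_center in the frame of mat between -0.165 and 0.165 m and y of case_a_center in the frame of mat between -0.065 and 0.065 m and z of case_a_center in the frame of mat between 0.06 and 0.08 m and contact force between the fingers and case_a below 0.1 N and x of case_b_center in the frame of mat between -0.165 and 0.165 m and y of case_b_center in the frame of mat between -0.065 and 0.065 m and z of case_b_center in the frame of mat between 0.06 and 0.08 m and contact force between the fingers and case_b below 0.1 N and x of case_c_center in the frame of mat between -0.165 and 0.165 m and y of case_c_center in the frame of mat between -0.065 and 0.065 m and z of case_c_center in the frame of mat between 0.06 and 0.08 m and contact force between the fingers and case_c below 0.1 N and x of case_d_center in the frame of mat between -0.165 and 0.165 m and y of case_d_center in the frame of mat between -0.065 and 0.065 m and z of case_d_center in the frame of mat between 0.06 and 0.08 m and contact force between the fingers and case_d below 0.1 N); the robot touches nothing.
It fails at once if a case is let go standing on its light end ((angle between the x axis of case_a and the z axis of mat, either way round below 0.2 rad and height (world z) of case_a_c0 above 0.08 m and contact force between the fingers and case_a below 0.05 N and linear speed of case_a below 0.05 m/s and height (world z) of case_a_center below 0.09 m) or (angle between the x axis of case_b and the z axis of mat, either way round below 0.2 rad and height (world z) of case_b_c0 above 0.08 m and contact force between the fingers and case_b below 0.05 N and linear speed of case_b below 0.05 m/s and height (world z) of case_b_center below 0.09 m) or (angle between the x axis of case_c and the z axis of mat, either way round below 0.2 rad and height (world z) of case_c_c0 above 0.08 m and contact force between the fingers and case_c below 0.05 N and linear speed of case_c below 0.05 m/s and height (world z) of case_c_center below 0.09 m) or (angle between the x axis of case_d and the z axis of mat, either way round below 0.2 rad and height (world z) of case_d_c0 above 0.08 m and contact force between the fingers and case_d below 0.05 N and linear speed of case_d below 0.05 m/s and height (world z) of case_d_center below 0.09 m)).
It fails at once if a bystander (carton, scanner, tape) is shifted more than 40 mm (distance of any of carton, scanner, tape from where it was at the start of the episode above 0.04 m).
Of case_a, case_b only 1 to 1 are there at a start; the rules pass over those that are not, and their reading is None.
Of case_c, case_d only 1 to 2 are there at a start; the rules pass over those that are not, and their reading is None.
At some moment in a run one of case_a, case_b, case_c, case_d may be knocked a few centimetres aside while the robot is not near it.
It also fails if it takes over 210 s, if anything falls off the work surface, if the arm or the gripper's body presses on something with over 40 N, if the wrist force passes 120 N, or if a joint passes its speed limit or range.

## Working session

There is one attempt and no reset: what is moved stays moved. The work goes in short steps, Python scripts to look and compute and a shell command to move; the robot and the scene stay as the last step left them, time stands still between calls to the robot, and variables do not carry over. Pictures are saved under pics/ and viewed, about 12 in all and at most 16, crops included, and the job is handed in when it is done.

```bash
ls; mkdir -p pics; cat > h.py <<'E'
import numpy as np, cv2
from rig import arm
from scipy.spatial.transform import Rotation as Rn
def snap(name,fn):
    im=arm.get_image(name); cv2.imwrite('pics/'+fn,cv2.cvtColor(im,cv2.COLOR_RGB2BGR)); return im
def ray(name,u,v):
    c=arm.camera_params(name);K=np.array(c['camera_matrix']);R=np.array(c['R']);t=np.array(c['t'])
    d=np.linalg.inv(K)@[u,v,1];q=d[:2]/d[2];p=q.copy()
    for _ in range(20):p=q/(1+c['k1']*(p@p))
    return -R.T@t, R.T@np.r_[p,1]
def onz(name,u,v,z):
    o,d=ray(name,u,v);return o+d*(z-o[2])/d[2]
def proj(name,X):
    c=arm.camera_params(name);K=np.array(c['camera_matrix']);x=np.array(c['R'])@X+np.array(c['t'])
    p=x[:2]/x[2];p=p*(1+c['k1']*(p@p));return (K@np.r_[p,1])[:2]
def st():
    s=arm.get_state();print('t%.2f'%s['t'],'p',np.round(np.array(s['position'])*1000,1),'R',np.round(Rn.from_quat(s['tcp_rot']).as_matrix().T.ravel(),3),'gap %.3f'%s['finger_gap'],'F',np.round(s['wrist_force'],1),'M',np.round(s['torque'],3));return s
E
python3 - <<'E'
from h import *
for n in('scene','top'):
    snap(n,n+'0.png');c=arm.camera_params(n);print(n,-np.array(c['R']).T@c['t'],np.round(c['R'],2).tolist())
s=st();print(s['joint_pos'])
E
```

```text
pics
scene [1.30464612 0.83019658 1.07829036] [[-0.79, 0.62, -0.02], [0.42, 0.51, -0.75], [-0.46, -0.6, -0.66]]
top [ 0.41191099 -0.10822171  1.23083751] [[0.01, -1.0, 0.0], [-0.99, -0.01, -0.17], [0.17, -0.0, -0.99]]
t0.10 p [ 184.4 -622.7  230.4] R [ 0.959  0.284 -0.     0.284 -0.959 -0.002 -0.001  0.002 -1.   ] gap 1.002 F [-0.7 -0.7 -0.1] M [-0.012  0.004  0.012]
[ 1.1839812   0.39912522  0.04503661  1.53771952 -0.01870197  1.20694035
 -0.05067923]
```

View pics/top0.png

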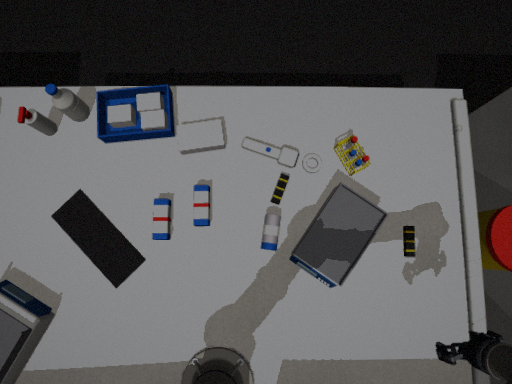

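View pics/scene0.png

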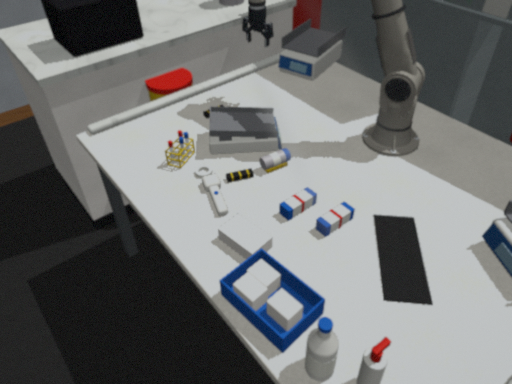

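The top view shows cases at (162,219) and (202,205), the mat at (98,238), chock-likes at (280,188) and (409,240), the canister at (271,230) and the tray at (340,235). Next I'll measure these, with enlarged crops of the tray.

```bash
cat >> h.py <<'E'
def blob(im,lo,hi,box,mina=15):
    hsv=cv2.cvtColor(im,cv2.COLOR_RGB2HSV);m=cv2.inRange(hsv,np.array(lo),np.array(hi));k=np.zeros_like(m);x0,y0,x1,y1=box;k[y0:y1,x0:x1]=255;m&=k
    return [c for c in cv2.findContours(m,cv2.RETR_EXTERNAL,cv2.CHAIN_APPROX_NONE)[0] if cv2.contourArea(c)>=mina],m
E
python3 - <<'E'
from h import *
t=cv2.imread('pics/top0.png');s=cv2.imread('pics/scene0.png')
a=cv2.resize(t[165:300,250:400],None,fx=4,fy=4,interpolation=cv2.INTER_CUBIC)
b=cv2.resize(s[90:190,195:300],None,fx=5,fy=5,interpolation=cv2.INTER_CUBIC)
cv2.imwrite('pics/ca.png',a);cv2.imwrite('pics/cb.png',b)
print('base',proj('top',np.zeros(3)))
ti=t[:,:,::-1].copy()
for nm,box,z in(('mat',(40,180,150,295),.004),):
    c,m=blob(ti,(0,0,0),(180,255,40),box,300)
    for k in c:
        r=cv2.minAreaRect(k);print(nm,r);P=[onz('top',*p,z)[:2] for p in cv2.boxPoints(r)];print(np.round(P,3).tolist(),np.mean(P,0))
for nm,lo,hi,box,z in(('blue',(100,120,60),(130,255,255),(145,180,215,245),.048),('red',(0,120,80),(8,255,255),(145,180,215,245),.048),('yel',(20,100,80),(35,255,255),(265,165,425,265),.024),('cap',(100,120,60),(130,255,255),(255,235,285,255),.05)):
    for k in blob(ti,lo,hi,box,3)[0]:
        M=cv2.moments(k);u,v=M['m10']/M['m00'],M['m01']/M['m00'];print(nm,round(u,1),round(v,1),np.round(onz('top',u,v,z)[:2],4),M['m00'])
for k in blob(ti,(0,0,0),(180,70,255),(155,185,215,240),200)[0]: print(len(k))
E
```

```text
base [217.06843453 383.5349523 ]
mat ((97.87629699707031, 237.96640014648438), (96.58464050292969, 40.46554183959961), 47.202598571777344)
[[0.515, 0.566], [0.608, 0.472], [0.377, 0.238], [0.289, 0.33]] [0.44738569 0.40166868]
blue 160.0 236.0 [0.4523 0.1839] 83.5
blue 201.0 222.0 [0.4973 0.0558] 83.0
blue 161.0 201.5 [0.5616 0.1856] 70.0
blue 201.0 187.5 [0.6075 0.059 ] 69.0
red 159.9 218.5 [0.5072 0.1865] 41.0
red 201.0 204.6 [0.5525 0.0573] 39.0
yel 410.0 250.5 [ 0.4105 -0.6133] 8.0
yel 409.3 231.5 [ 0.4711 -0.6146] 5.5
yel 276.8 196.6 [ 0.5832 -0.1854] 6.0
yel 279.7 187.9 [ 0.6119 -0.1952] 6.5
yel 282.9 179.4 [ 0.6401 -0.2057] 6.5
yel 352.4 168.8 [ 0.6775 -0.4367] 77.5
cap 268.9 245.9 [ 0.4238 -0.1586] 79.5
295
```

View pics/ca.png

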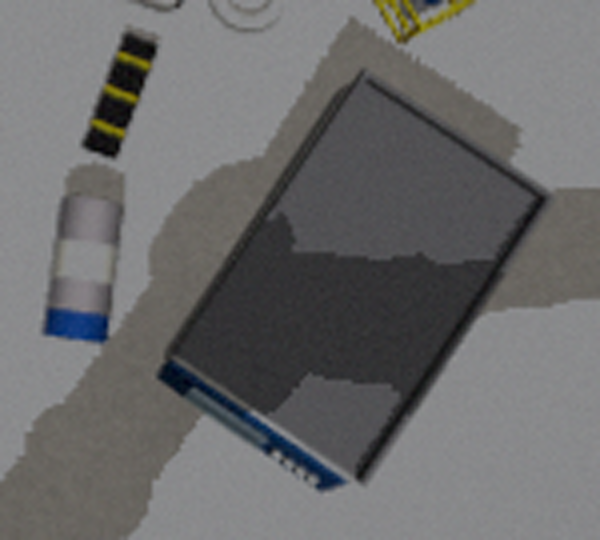

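View pics/cb.png

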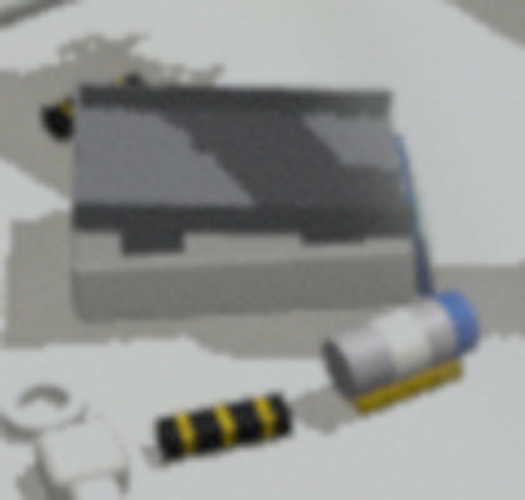

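```bash
python3 - <<'E'
from h import *
px=lambda a,b:(250+a/4-.4,165+b/4-.4)
A=onz('top',*px(365,72),.1187)[:2];B=onz('top',*px(548,196),.1187)[:2]  # +x end
C=onz('top',*px(362,480),.0953)[:2];D=onz('top',*px(172,355),.0953)[:2] # -x
print(A,B,C,D,np.linalg.norm(A-B),np.linalg.norm(B-C),np.linalg.norm(C-D),np.linalg.norm(D-A))
x=(A+B-C-D);x/=np.linalg.norm(x);y=np.array([-x[1],x[0]]);y2=(A+D-B-C);y2/=np.linalg.norm(y2)
c=(A+B+C+D)/4;print('tray c',c,'yaw',np.arctan2(x[1],x[0]),np.arctan2(-y2[0],y2[1]))
# canister
f=onz('top',*px(95,168),.036)[:2];g=onz('top',*px(77,340),.036)[:2];print('can',f,g,(f+g)/2,np.arctan2(*(f-g)[::-1]))
# scene check of objects
s=cv2.imread('pics/scene0.png')[:,:,::-1].copy()
for nm,lo,hi,box,z in(('red',(0,100,60),(8,255,255),(275,180,360,240),.04),('yel',(18,100,80),(35,255,255),(220,160,258,190),.02),('cap',(100,100,60),(130,255,255),(265,140,300,170),.036)):
    for k in blob(s,lo,hi,box,2)[0]:
        M=cv2.moments(k);u,v=M['m10']/M['m00'],M['m01']/M['m00'];print(nm,round(u,1),round(v,1),np.round(onz('scene',u,v,z)[:2],4),M['m00'])
E
```

```text
[ 0.61351155 -0.37386633] [ 0.51989924 -0.50892418] [ 0.31050959 -0.36767924] [ 0.40163101 -0.22750704] 0.164328604725095 0.2525750531617802 0.16718659978952355 0.25751583451376076
tray c [ 0.46138785 -0.3694942 ] yaw -0.5990255873093799 -0.5911327735389165
can [ 0.54885166 -0.17346547] [ 0.41243938 -0.15890206] [ 0.48064552 -0.16618376] -0.10635740310564912
red 337.7 216.4 [0.5032 0.1967] 19.0
red 299.7 201.0 [0.5496 0.0677] 18.5
yel 231.7 175.7 [ 0.6376 -0.2022] 11.5
yel 239.5 173.6 [ 0.6085 -0.1931] 11.5
yel 247.6 172.2 [ 0.581  -0.1807] 10.0
cap 286.4 151.9 [ 0.4049 -0.1667] 16.0
```

```bash
python3 -m jog '[[[85,28,28,0,0,0,-0.05],[85,28,28,0,0,0,-0.05],[85,28,28,0,0,0,-0.05],[85,28,28,0,0,0,-0.05],[85,28,28,0,0,0,-0.05],[85,28,28,0,0,0,-0.05],[85,28,28,0,0,0,-0.05],[85,28,28,0,0,0,-0.05],[85,28,28,0,0,0,-0.05],[85,28,28,0,0,0,-0.05],[85,28,28,0,0,0,-0.05],[85,28,28,0,0,0,-0.05]]]' 60; python3 -m jog '[[[70,30,31,-20,0,0,-0.01],[70,30,31,-20,0,0,-0.01],[70,30,31,-20,0,0,-0.01],[70,0,0,-20,0,0,-0.01],[70,0,0,-20,0,0,0],[70,0,0,0,0,0,0]]]'; python3 -c "
from h import *
s=st();print(np.round(s['joint_pos'],2));R=Rn.from_quat(s['tcp_rot']).as_matrix();print('jaw',np.arctan2(R[1,1],R[0,1]))"
```

```text
t: 1.1
position: [0.5213, -0.2856, 0.231]
tcp_rot: [0.988, -0.157, -0.0, -0.0]
wrist_force: [0.1, -0.4, 0.0]
finger_gap: 0.992
t: 1.6
position: [0.5964, -0.2038, 0.1337]
tcp_rot: [0.985, -0.174, -0.005, -0.0]
wrist_force: [-1.8, -0.4, -1.0]
finger_gap: 0.817
t1.60 p [ 596.4 -203.8  133.7] R [ 0.939 -0.343 -0.01  -0.343 -0.939  0.001 -0.009  0.003 -1.   ] gap 0.817 F [-1.8 -0.4 -1. ] M [-0.054  0.088  0.008]
[ 0.35  0.45 -0.12  1.68  0.06  1.02 -1.71]
jaw -1.9208246903852442
```

```bash
python3 -m jog '[[[70,7,5,0,0,0,0],[70,7,5,0,0.005,0.005,0],[70,0,0,-25,0,0,0],[70,0,0,-25,0,0,0],[70,0,0,-25,0,0,0],[70,0,0,-20,0,0,0],[70,0,0,0,0,0,0],[70,0,0,0,0,0,0]]]'; python3 -c "
from h import *
s=st()"
```

```text
t: 2.27
position: [0.6143, -0.1957, 0.0444]
tcp_rot: [0.985, -0.175, -0.003, -0.002]
wrist_force: [0.7, 0.8, 0.8]
finger_gap: 0.817
t2.27 p [ 614.3 -195.7   44.4] R [ 0.939 -0.345 -0.006 -0.345 -0.939 -0.003 -0.004  0.005 -1.   ] gap 0.817 F [0.7 0.8 0.8] M [0.055 0.021 0.066]
```

```bash
python3 -m jog '[[[70,-2,1,-20,0,0,0],[70,0,0,-10,0,0,0],[70,0,0,-5,0,0,0],[70,0,0,-3,0,0,0],[70,0,0,0,0,0,0],[20,0,0,0,0,0,0],[20,0,0,0,0,0,0],[20,0,0,0,0,0,0],[20,0,0,0,0,0,0],[20,0,0,0,0,0,0],[20,0,0,0,0,0,0],[20,0,0,0,0,0,0]]]' 60; python3 -c "
from h import *
s=st()"
```

```text
t: 3.27
position: [0.6122, -0.1949, 0.0067]
tcp_rot: [0.985, -0.175, -0.002, -0.002]
wrist_force: [-0.5, 0.5, 5.5]
finger_gap: 0.333
t3.27 p [ 612.2 -194.9    6.7] R [ 0.939 -0.345 -0.005 -0.345 -0.939 -0.003 -0.003  0.005 -1.   ] gap 0.333 F [-0.5  0.5  5.5] M [ 0.127  0.128 -0.018]
```

```bash
python3 -m jog '[[[20,0,0,25,0,0,0],[20,0,0,35,0,0,0],[20,0,0,35,0,0,0],[20,0,0,35,0,0,0],[20,0,0,35,0,0,0],[20,0,0,0,0,0,0],[20,0,0,0,0,0,0]]]'; python3 -c "
from h import *
s=st()"; python3 -m jog '[[[20,-15,-13,0,0,0,0.11],[20,-15,-13,0,0,0,0.11],[20,-15,-13,0,0,0,0.11],[20,-15,-13,0,0,0,0.11],[20,-15,-13,0,0,0,0.11],[20,-15,-13,0,0,0,0.11],[20,-15,-13,0,0,0,0.11],[20,-15,-13,0,0,0,0.11],[20,-15,-13,0,0,0,0.11],[20,-15,-13,0,0,0,0.11],[20,-15,-13,0,0,0,0.11],[20,-11,-15,0,0,0,0.11]]]';  python3 -m jog '[[[20,0,0,0,-0.025,-0.037,0],[20,0,0,0,-0.025,-0.037,0],[20,0,0,0,0,0,0],[20,0,0,0,0,0,0]]]'; python3 -c "
from h import *
s=st();R=Rn.from_quat(s['tcp_rot']).as_matrix();print('jaw',np.arctan2(R[1,1],R[0,1]));snap('top','t1.png')
im=cv2.imread('pics/t1.png')[150:330,240:430];cv2.imwrite('pics/t1c.png',cv2.resize(im,None,fx=3,fy=3,interpolation=cv2.INTER_CUBIC))"
```

```text
t: 3.85
position: [0.6123, -0.1952, 0.1725]
tcp_rot: [0.985, -0.175, -0.001, -0.002]
wrist_force: [-0.7, -0.7, -3.9]
finger_gap: 0.335
t3.85 p [ 612.3 -195.2  172.5] R [ 0.939 -0.345 -0.003 -0.345 -0.939 -0.003 -0.002  0.004 -1.   ] gap 0.335 F [-0.7 -0.7 -3.9] M [0.074 0.005 0.04 ]
t: 4.85
position: [0.432, -0.3519, 0.1677]
tcp_rot: [0.884, 0.468, -0.005, -0.003]
wrist_force: [0.3, -0.5, -3.3]
finger_gap: 0.337
t: 5.18
position: [0.4335, -0.3517, 0.1686]
tcp_rot: [0.885, 0.465, 0.016, 0.037]
wrist_force: [0.5, 0.2, -2.3]
finger_gap: 0.335
t5.18 p [ 433.5 -351.7  168.6] R [ 0.568  0.823 -0.006  0.821 -0.565  0.081  0.064 -0.051 -0.997] gap 0.335 F [ 0.5  0.2 -2.3] M [ 0.103  0.07  -0.008]
jaw -0.6030458254077804
```

View pics/t1c.png

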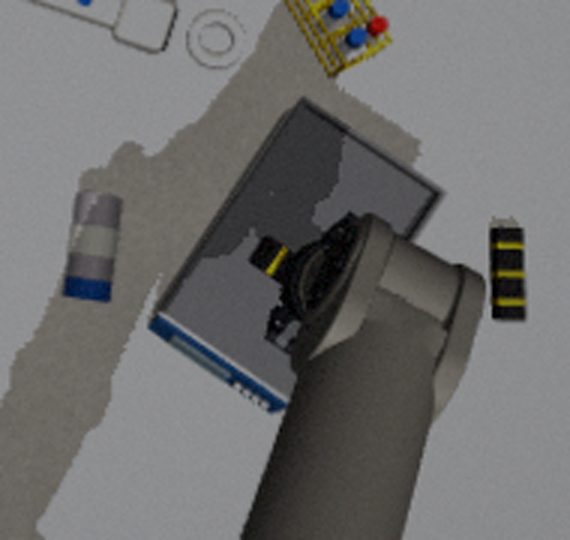

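The chock is held across the tray's middle, with the canister undisturbed at left. Now lowering it.

```bash
python3 -m jog '[[[20,3,-1,-20,0,0,0],[20,0,0,-20,0,0,0],[20,0,0,-15,0,0,0],[20,0,0,-10,0,0,0],[20,0,0,0,0,0,0],[20,0,0,0,0,0,0]]]'; python3 -m jog '[[[20,0,0,-3,0,0,0],[20,0,0,-3,0,0,0],[20,0,0,0,0,0,0],[20,0,0,0,0,0,0]]]'; python3 -m jog '[[[20,0,0,-3,0,0,0],[20,0,0,-2,0,0,0],[20,0,0,0,0,0,0],[20,0,0,0,0,0,0]]]'; python3 -c "
from h import *
s=st()"
```

```text
t: 5.73
position: [0.4386, -0.3535, 0.1052]
tcp_rot: [0.884, 0.465, 0.017, 0.039]
wrist_force: [0.7, 0.2, -2.9]
finger_gap: 0.334
t: 6.07
position: [0.4385, -0.354, 0.1001]
tcp_rot: [0.884, 0.465, 0.018, 0.04]
wrist_force: [0.0, -0.2, -1.9]
finger_gap: 0.336
t: 6.4
position: [0.4382, -0.3537, 0.0946]
tcp_rot: [0.884, 0.465, 0.018, 0.039]
wrist_force: [0.0, -0.0, -2.5]
finger_gap: 0.337
t6.40 p [ 438.2 -353.7   94.6] R [ 0.568  0.823 -0.006  0.821 -0.565  0.086  0.068 -0.053 -0.996] gap 0.337 F [ 0.  -0.  -2.5] M [ 0.058  0.095 -0.003]
```

```bash
python3 -m jog '[[[20,0,0,-2,0,0,0],[20,0,0,-1,0,0,0],[20,0,0,-1,0,0,0],[20,0,0,0,0,0,0],[20,0,0,0,0,0,0]]]'; python3 -m jog '[[[20,0,0,-1,0,0,0],[20,0,0,0,0,0,0],[20,0,0,0,0,0,0]]]'; python3 -m jog '[[[20,0,0,-1,0,0,0],[20,0,0,0,0,0,0],[20,0,0,0,0,0,0]]]'
```

```text
t: 6.82
position: [0.4383, -0.3538, 0.0907]
tcp_rot: [0.884, 0.465, 0.018, 0.039]
wrist_force: [0.3, -0.8, -2.7]
finger_gap: 0.338
t: 7.07
position: [0.4384, -0.3538, 0.0897]
tcp_rot: [0.884, 0.465, 0.018, 0.04]
wrist_force: [0.1, -0.5, -2.5]
finger_gap: 0.333
t: 7.32
position: [0.4386, -0.3539, 0.0891]
tcp_rot: [0.884, 0.465, 0.018, 0.04]
wrist_force: [-0.6, 0.6, -0.5]
finger_gap: 0.332
```

Contact is being felt. Releasing gently and rising.

```bash
python3 -m jog '[[[20,0,0,-1,0,0,0],[20,0,0,0,0,0,0],[55,0,0,0,0,0,0],[55,0,0,0,0,0,0],[55,0,0,0,0,0,0],[55,0,0,0,0,0,0],[55,0,0,10,0,0,0],[55,0,0,20,0,0,0],[55,0,0,35,0,0,0],[55,0,0,35,0,0,0],[55,0,0,0,0,0,0],[55,0,0,0,0,0,0]]]'; python3 -m jog '[[[85,0,30,0,0.025,0.037,0],[85,0,35,0,0.025,0.04,0],[85,0,35,0,0,0,0],[85,0,35,0,0,0,0],[85,0,0,0,0,0,0],[85,0,0,0,0,0,0]]]'; python3 -c "
from h import *
s=st();print(np.round(s['joint_pos'],2));R=Rn.from_quat(s['tcp_rot']).as_matrix();print('jaw',np.arctan2(R[1,1],R[0,1]))
im=snap('top','t2.png')
for z in(.0823+.024,):
  for k in blob(im,(20,100,60),(35,255,255),(300,200,360,280),2)[0]:
    M=cv2.moments(k);u,v=M['m10']/M['m00'],M['m01']/M['m00'];print(u,v,np.round(onz('top',u,v,z)[:2],4))
im=cv2.imread('pics/t2.png')[150:330,240:430];cv2.imwrite('pics/t2c.png',cv2.resize(im,None,fx=3,fy=3,interpolation=cv2.INTER_CUBIC))"
```

```text
t: 8.32
position: [0.4401, -0.3549, 0.1911]
tcp_rot: [0.884, 0.465, 0.019, 0.042]
wrist_force: [-0.4, -0.3, -0.4]
finger_gap: 0.643
t: 8.82
position: [0.4379, -0.2165, 0.1869]
tcp_rot: [0.884, 0.467, -0.005, -0.001]
wrist_force: [-0.1, 0.0, 0.4]
finger_gap: 0.996
t8.82 p [ 437.9 -216.5  186.9] R [ 0.563  0.826 -0.009  0.826 -0.563 -0.007 -0.011 -0.003 -1.   ] gap 0.996 F [-0.1  0.   0.4] M [-0.065  0.042 -0.009]
[ 0.71  0.17 -0.38  1.95  0.08  1.04 -0.31]
jaw -0.5981791837702953
343.84615384615387 247.35897435897434 [ 0.4198 -0.3795]
337.30555555555554 239.33333333333334 [ 0.4434 -0.3606]
```

View pics/t2c.png

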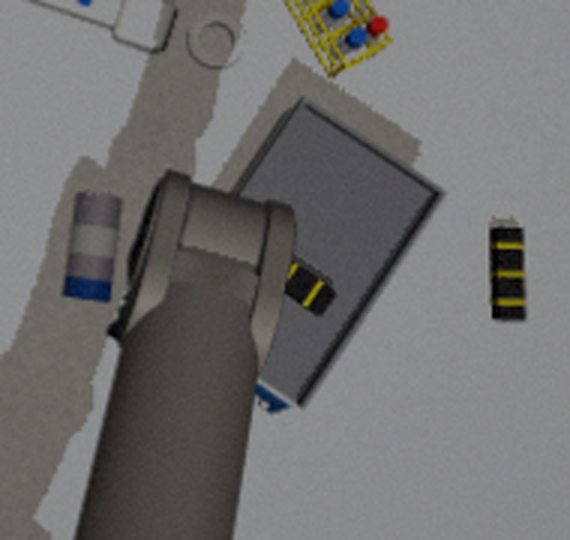

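The chock lies across the tray with no fingers on it. Next is the canister.

```bash
python3 -m jog '[[[85,5,8,0,0,0,-0.12],[85,5,8,0,0,0,-0.12],[85,5,8,0,0,0,-0.12],[85,5,8,0,0,0,-0.12],[85,5,8,0,0,0,-0.12],[85,5,8,-20,0,0,-0.12],[85,0,4,-20,0,0,-0.12],[85,0,0,-20,0,0,-0.12],[85,0,0,-20,0,0,-0.12],[85,0,0,-15,0,0,0],[85,0,0,0,0,0,0],[85,0,0,0,0,0,0]]]'; python3 -c "
from h import *
s=st();R=Rn.from_quat(s['tcp_rot']).as_matrix();print('jaw',np.arctan2(R[1,1],R[0,1]))
t=cv2.imread('pics/top0.png')[:,:,::-1].copy();f=onz('top',250+92/4-.4,165+196/4-.4,.036)[:2];g=onz('top',250+77/4-.4,165+338/4-.4,.036)[:2];print(f,g,(f+g)/2,np.arctan2(*(f-g)[::-1]))
h=onz('top',240+110/3,150+190/3,.036);print(onz('top',240+100/3,150+190/3,.036),onz('top',240+87/3,150+300/3,.036))"
```

```text
t: 9.87
position: [0.4675, -0.1679, 0.0919]
tcp_rot: [0.998, -0.057, -0.005, -0.003]
wrist_force: [0.2, 0.1, 0.3]
finger_gap: 0.998
t9.87 p [ 467.5 -167.9   91.9] R [ 0.993 -0.113 -0.011 -0.114 -0.994 -0.006 -0.01   0.007 -1.   ] gap 0.998 F [0.2 0.1 0.3] M [-0.041 -0.026 -0.016]
jaw -1.6846049764260862
[ 0.52631148 -0.17099737] [ 0.41399786 -0.15890298] [ 0.47015467 -0.16495017] -0.10727068157743082
[ 0.52718001 -0.17334818  0.036     ] [ 0.41119535 -0.15937431  0.036     ]
```

```bash
python3 -m jog '[[[85,2,2,-25,0,0,0],[85,0,0,-25,0,0,0],[85,0,0,-16,0,0,0],[85,0,0,-6,0,0,0],[85,0,0,0,0,0,0],[30,0,0,0,0,0,0],[30,0,0,0,0,0,0],[30,0,0,0,0,0,0],[30,0,0,0,0,0,0],[30,0,0,0,0,0,0],[30,0,0,0,0,0,0],[30,0,0,0,0,0,0]]]' 60; python3 -m jog '[[[30,0,0,20,0,0,0],[30,0,0,35,0,0,0],[30,0,0,40,0,0,0],[30,0,0,40,0,0,0],[30,0,0,35,0,0,0],[30,0,0,0,0,0,0],[30,0,0,0,0,0,0]]]';python3 -c "
from h import *
s=st()"
```

```text
t: 10.87
position: [0.4722, -0.1637, 0.0228]
tcp_rot: [0.998, -0.056, -0.002, -0.003]
wrist_force: [-1.6, 4.0, 8.2]
finger_gap: 0.565
t: 11.45
position: [0.4716, -0.1652, 0.1932]
tcp_rot: [0.998, -0.056, -0.001, -0.002]
wrist_force: [0.7, -0.5, -3.8]
finger_gap: 0.561
t11.45 p [ 471.6 -165.2  193.2] R [ 0.994 -0.112 -0.003 -0.112 -0.994 -0.004 -0.002  0.004 -1.   ] gap 0.561 F [ 0.7 -0.5 -3.8] M [ 0.054 -0.031 -0.006]
```

```bash
python3 -m jog '[[[30,1.7,-19,0,0,0,0.09],[30,1.7,-19,0,0,0,0.09],[30,1.7,-19,0,0,0,0.09],[30,1.7,-19,0,0,0,0.09],[30,1.7,-19,0,0,0,0.09],[30,1.7,-19,0,0,0,0.09],[30,1.7,-19,0,0,0,0.09],[30,1.7,-19,0,0,0,0.09],[30,1.7,-19,0,0,0,0.09],[30,1.7,-19,0,0,0,0.09],[30,1.7,-19,0,0,0,0.09],[30,1.7,-16,0,0,0,0.09]]]'; python3 -m jog '[[[30,0,0,0,-0.025,-0.037,0],[30,0,0,0,-0.025,-0.037,0],[30,0,0,-20,0,0,0],[30,0,0,-20,0,0,0],[30,0,0,-20,0,0,0],[30,0,0,0,0,0,0],[30,0,0,0,0,0,0]]]'; python3 -c "
from h import *
s=st();R=Rn.from_quat(s['tcp_rot']).as_matrix();print('jaw',np.arctan2(R[1,1],R[0,1]))"
```

```text
t: 12.45
position: [0.4888, -0.3903, 0.1876]
tcp_rot: [0.884, 0.467, -0.006, -0.003]
wrist_force: [-0.2, 0.7, -3.2]
finger_gap: 0.562
t: 13.03
position: [0.4885, -0.3883, 0.1276]
tcp_rot: [0.885, 0.465, 0.015, 0.036]
wrist_force: [-0.5, -0.9, -2.6]
finger_gap: 0.562
t13.03 p [ 488.5 -388.3  127.6] R [ 0.567  0.823 -0.007  0.821 -0.565  0.077  0.059 -0.049 -0.997] gap 0.562 F [-0.5 -0.9 -2.6] M [ 0.054  0.05  -0.005]
jaw -0.6027616991623304
```

```bash
python3 -m jog '[[[30,3,-1,-10,0,0,0],[30,0,0,-8,0,0,0],[30,0,0,-4,0,0,0],[30,0,0,0,0,0,0],[30,0,0,0,0,0,0]]]'; python3 -m jog '[[[30,0,0,-2,0,0,0],[30,0,0,0,0,0,0],[30,0,0,0,0,0,0]]]'; python3 -m jog '[[[30,0,0,-1,0,0,0],[30,0,0,0,0,0,0],[30,0,0,0,0,0,0]]]'; python3 -m jog '[[[30,0,0,-1,0,0,0],[30,0,0,0,0,0,0],[30,0,0,0,0,0,0]]]'
```

```text
t: 13.45
position: [0.4938, -0.3907, 0.1087]
tcp_rot: [0.884, 0.465, 0.016, 0.039]
wrist_force: [0.6, 0.3, -3.1]
finger_gap: 0.566
t: 13.7
position: [0.4939, -0.3909, 0.1071]
tcp_rot: [0.884, 0.465, 0.016, 0.039]
wrist_force: [0.5, -0.1, -3.7]
finger_gap: 0.562
t: 13.95
position: [0.4938, -0.3908, 0.1058]
tcp_rot: [0.884, 0.465, 0.016, 0.039]
wrist_force: [-0.2, -0.0, -2.8]
finger_gap: 0.565
t: 14.2
position: [0.4937, -0.3907, 0.1047]
tcp_rot: [0.884, 0.465, 0.016, 0.039]
wrist_force: [-0.0, 0.6, -3.3]
finger_gap: 0.561
```

```bash
python3 -m jog '[[[30,0,0,-2,0,0,0],[30,0,0,0,0,0,0],[30,0,0,0,0,0,0]]]'; python3 -m jog '[[[30,0,0,-1,0,0,0],[30,0,0,0,0,0,0],[30,0,0,0,0,0,0]]]'; python3 -m jog '[[[30,0,0,-1,0,0,0],[30,0,0,0,0,0,0],[30,0,0,0,0,0,0]]]'; python3 -m jog '[[[30,0,0,-1,0,0,0],[30,0,0,0,0,0,0],[30,0,0,0,0,0,0]]]'
```

```text
t: 14.45
position: [0.4936, -0.3907, 0.1025]
tcp_rot: [0.884, 0.465, 0.016, 0.039]
wrist_force: [0.5, -0.1, -3.2]
finger_gap: 0.566
t: 14.7
position: [0.4938, -0.3908, 0.1017]
tcp_rot: [0.884, 0.465, 0.016, 0.039]
wrist_force: [-0.2, -0.1, -3.1]
finger_gap: 0.564
t: 14.95
position: [0.4938, -0.3908, 0.1008]
tcp_rot: [0.884, 0.465, 0.016, 0.039]
wrist_force: [-0.1, 0.5, -2.9]
finger_gap: 0.563
t: 15.2
position: [0.4939, -0.3909, 0.1006]
tcp_rot: [0.884, 0.465, 0.016, 0.039]
wrist_force: [-2.0, 1.4, 3.6]
finger_gap: 0.564
```

```bash
python3 -m jog '[[[53,0,0,0,0,0,0],[53,0,0,0,0,0,0],[53,0,0,0,0,0,0],[53,-1.2,0.8,0.5,0,0,0],[53,-1.2,0.8,0,0,0,0],[53,-1.2,0.8,0,0,0,0],[53,-1.2,0.8,0,0,0,0],[53,0,0,0,0,0,0],[53,0,0,0,0,0,0]]]'; python3 -m jog '[[[58,0,0,4,0,0,0],[58,0,0,6,0,0,0],[58,0,0,6,0,0,0],[58,0,0,6,0,0,0],[58,0,0,8,0,0,0],[58,0,0,8,0,0,0],[58,0,0,12,0,0,0],[58,0,0,20,0,0,0],[58,0,0,35,0,0,0],[58,0,0,35,0,0,0],[58,0,0,0,0,0,0]]]'; python3 -m jog '[[[85,0,30,0,0.025,0.037,0],[85,0,40,0,0.025,0.04,0],[85,0,40,0,0,0,0],[85,0,40,0,0,0,0],[85,0,40,0,0,0,0],[85,0,0,0,0,0,0]]]'; python3 -c "
from h import *
s=st();R=Rn.from_quat(s['tcp_rot']).as_matrix();print('jaw',np.arctan2(R[1,1],R[0,1]))
snap('top','t3.png')
im=cv2.imread('pics/t3.png')[150:330,140:430];cv2.imwrite('pics/t3c.png',cv2.resize(im,None,fx=2.6,fy=2.6,interpolation=cv2.INTER_CUBIC))"
```

```text
t: 15.95
position: [0.4887, -0.3874, 0.1002]
tcp_rot: [0.884, 0.465, 0.016, 0.039]
wrist_force: [-0.6, 0.2, 1.2]
finger_gap: 0.619
t: 16.87
position: [0.4931, -0.39, 0.2497]
tcp_rot: [0.884, 0.464, 0.02, 0.046]
wrist_force: [2.1, -0.1, 0.4]
finger_gap: 0.677
t: 17.37
position: [0.4904, -0.1874, 0.2417]
tcp_rot: [0.882, 0.471, -0.004, -0.002]
wrist_force: [0.2, 0.2, -0.6]
finger_gap: 0.994
t17.37 p [ 490.4 -187.4  241.7] R [ 0.556  0.831 -0.006  0.831 -0.556 -0.008 -0.01   0.    -1.   ] gap 0.994 F [ 0.2  0.2 -0.6] M [ 0.107 -0.089  0.038]
jaw -0.589931890724172
```

View pics/t3c.png

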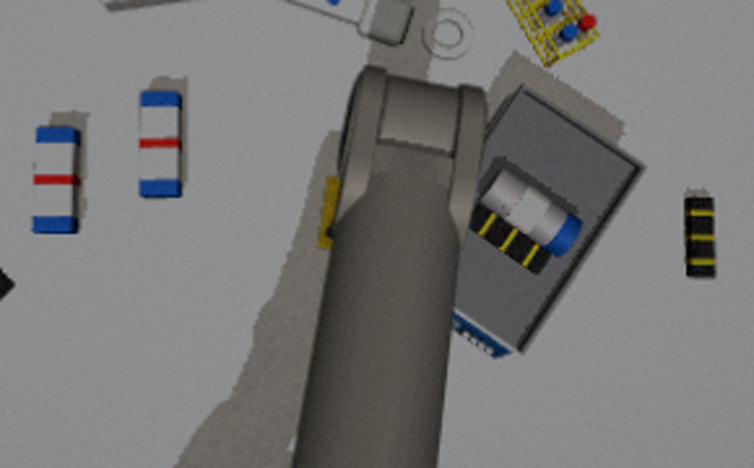

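The canister rests across the tray against the chock's uphill side. Both cases are still in place. Next is the right-hand case.

```bash
python3 -m jog '[[[85,6.2,25,0,0,0,-0.1],[85,6.2,25,0,0,0,-0.1],[85,6.2,25,0,0,0,-0.1],[85,6.2,25,0,0,0,-0.1],[85,6.2,25,0,0,0,-0.1],[85,6.2,25,0,0,0,-0.1],[85,6.2,25,-20,0,0,-0.1],[85,6.2,25,-30,0,0,-0.1],[85,6.2,25,-30,0,0,-0.1],[85,6.2,22,-30,0,0,-0.05],[85,0,0,-30,0,0,0],[85,0,0,0,0,0,0]]]' ; python3 -c "
from h import *
s=st();R=Rn.from_quat(s['tcp_rot']).as_matrix();print('jaw',np.arctan2(R[1,1],R[0,1]),np.round(s['joint_pos'],2))"
```

```text
t: 18.42
position: [0.5472, 0.0492, 0.0952]
tcp_rot: [1.0, 0.01, -0.01, -0.003]
wrist_force: [-0.5, -1.2, -0.4]
finger_gap: 0.998
t18.42 p [547.2  49.2  95.2] R [ 1.     0.02  -0.02   0.02  -1.    -0.007 -0.02   0.007 -1.   ] gap 0.998 F [-0.5 -1.2 -0.4] M [-0.044 -0.007 -0.006]
jaw -1.5508405458061385 [ 0.2   0.4  -0.45  1.89  0.21  0.91 -1.9 ]
```

```bash
python3 -m jog '[[[85,4,10,0,-0.007,-0.02,0],[85,0,0,-30,0,0,0],[85,0,0,-30,0,0,0],[85,0,0,-16,0,0,0],[85,0,0,-6,0,0,0],[30,0,0,0,0,0,0],[30,0,0,0,0,0,0],[30,0,0,0,0,0,0],[30,0,0,0,0,0,0],[30,0,0,0,0,0,0],[30,0,0,0,0,0,0],[30,0,0,0,0,0,0]]]' 60; python3 -m jog '[[[30,0,0,20,0,0,0],[30,0,0,30,0,0,0],[30,0,0,30,0,0,0],[30,0,0,30,0,0,0],[30,0,0,0,0,0,0],[30,0,0,0,0,0,0],[30,0,0,0,0,0,0]]]';python3 -c "
from h import *
s=st();snap('scene','s4.png')
im=cv2.imread('pics/s4.png')[80:280,200:420];cv2.imwrite('pics/s4c.png',cv2.resize(im,None,fx=2.6,fy=2.6,interpolation=cv2.INTER_CUBIC))"
```

```text
t: 19.42
position: [0.557, 0.0595, 0.0206]
tcp_rot: [1.0, 0.009, 0.007, -0.0]
wrist_force: [-1.0, -0.0, 6.9]
finger_gap: 0.549
t: 20.0
position: [0.5534, 0.0588, 0.1271]
tcp_rot: [1.0, 0.009, 0.004, 0.0]
wrist_force: [-0.6, -0.1, -5.6]
finger_gap: 0.553
t20.00 p [553.4  58.8 127.1] R [ 1.     0.018  0.007  0.018 -1.     0.     0.007 -0.    -1.   ] gap 0.553 F [-0.6 -0.1 -5.6] M [-0.045  0.218  0.002]
```

View pics/s4c.png

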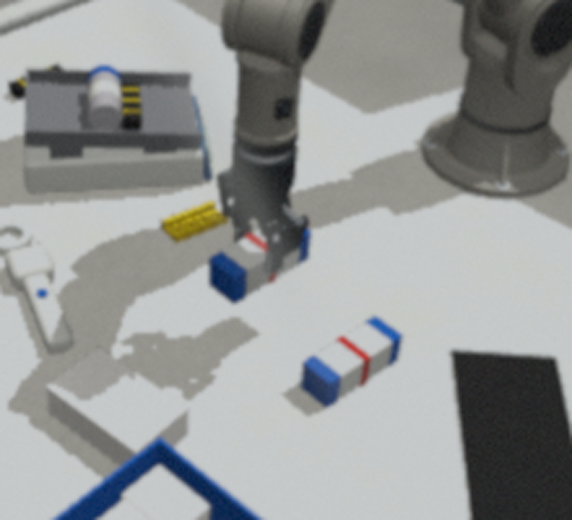

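The case reads about -5 N, with moment My of about +0.2, so its heavy end is the far (+x) one. I'll raise it, yaw 90°, carry it towards the mat, then tilt in free space while watching the joints.

```bash
python3 -m jog '[[[30,0,0,30,0,0,0],[30,0,0,35,0,0,0],[30,0,0,35,0,0,0],[30,0,0,35,0,0,0],[30,0,0,30,0,0,0],[30,0,0,10,0,0,0],[30,0,0,0,0,0,0]]]' 90;  python3 -m jog '[[[30,-4,28,0,0,0,0.12],[30,-4,28,0,0,0,0.12],[30,-4,28,0,0,0,0.12],[30,-4,28,0,0,0,0.12],[30,-4,28,0,0,0,0.12],[30,-4,28,0,0,0,0.12],[30,-4,28,0,0,0,0.12],[30,-4,28,0,0,0,0.12],[30,-4,28,0,0,0,0.12],[30,-4,28,0,0,0,0.12],[30,-4,28,0,0,0,0.12],[30,-4,28,0,0,0,0.12]]]'; python3 -c "
from h import *
s=st();R=Rn.from_quat(s['tcp_rot']).as_matrix();print('jaw',np.arctan2(R[1,1],R[0,1]),np.round(s['joint_pos'],2))"
```

```text
t: 20.63
position: [0.556, 0.0597, 0.3043]
tcp_rot: [1.0, 0.009, 0.006, -0.0]
wrist_force: [0.2, -0.6, -4.5]
finger_gap: 0.548
t: 21.63
position: [0.5057, 0.3952, 0.2986]
tcp_rot: [0.744, 0.669, 0.0, -0.004]
wrist_force: [0.3, 0.4, -4.9]
finger_gap: 0.544
t21.63 p [505.7 395.2 298.6] R [ 0.106  0.994  0.005  0.994 -0.106 -0.005 -0.005  0.006 -1.   ] gap 0.544 F [ 0.3  0.4 -4.9] M [-0.15  -0.024  0.033]
jaw -0.10638753288019832 [-0.14  0.44 -0.83  1.45  0.32  1.39 -1.09]
```

```bash
python3 -m jog '[[[30,0,0,0,0,0,0.12],[30,0,0,0,0,0,0.12],[30,0,0,0,0,0,0.12],[30,0,0,0,0,0,0.12],[30,0,0,0,0,0,0.12],[30,0,0,0,-0.088,-0.047,0],[30,0,0,0,-0.088,-0.047,0],[30,0,0,0,-0.088,-0.047,0],[30,0,0,0,-0.088,-0.047,0],[30,0,0,0,-0.088,-0.047,0],[30,0,0,0,0,0,0]]]'; python3 -c "
from h import *
s=st();print(np.round(s['joint_pos'],2))";python3 -m jog '[[[30,0,0,0,-0.088,-0.047,0],[30,0,0,0,-0.088,-0.047,0],[30,0,0,0,-0.088,-0.047,0],[30,0,0,0,0,0,0]]]'; python3 -c "
from h import *
s=st();print(np.round(s['joint_pos'],2))"
```

```text
t: 22.55
position: [0.5017, 0.3993, 0.2964]
tcp_rot: [0.494, 0.835, -0.127, 0.206]
wrist_force: [-2.1, 0.9, -5.9]
finger_gap: 0.541
t22.55 p [501.7 399.3 296.4] R [-0.426  0.773 -0.47   0.878  0.479 -0.009  0.217 -0.416 -0.883] gap 0.541 F [-2.1  0.9 -5.9] M [ 0.956  0.623 -0.09 ]
[-0.44  0.56 -0.8   1.38  0.75  1.72 -0.76]
t: 22.88
position: [0.5041, 0.3973, 0.2964]
tcp_rot: [0.472, 0.794, -0.2, 0.327]
wrist_force: [-1.8, 1.2, -6.6]
finger_gap: 0.546
t22.88 p [504.1 397.3 296.4] R [-0.341  0.618 -0.708  0.88   0.475 -0.009  0.331 -0.626 -0.706] gap 0.546 F [-1.8  1.2 -6.6] M [ 1.431  0.81  -0.098]
[-0.62  0.64 -0.71  1.36  0.93  1.9  -0.83]
```

```bash
python3 -m jog '[[[30,0,0,0,0,0,0.12],[30,0,0,0,0,0,0.12],[30,0,0,0,0,0,0.12],[30,0,0,0,0,0,0.12],[30,0,0,0,0,0,0.12],[30,0,0,0,0,0,0.12],[30,0,0,0,0,0,0.12],[30,0,0,0,0,0,0]]]'; python3 -c "
from h import *
s=st();print(np.round(s['joint_pos'],2))"
```

```text
t: 23.55
position: [0.5064, 0.3898, 0.3019]
tcp_rot: [0.112, 0.917, -0.048, 0.38]
wrist_force: [-0.6, -1.1, -4.6]
finger_gap: 0.544
t23.55 p [506.4 389.8 301.9] R [-0.685  0.17  -0.708  0.242  0.97  -0.002  0.687 -0.173 -0.706] gap 0.544 F [-0.6 -1.1 -4.6] M [ 0.236  1.346 -0.097]
[-0.34  0.3  -0.91  1.85  1.1   1.27 -0.34]
```

```bash
python3 -m jog '[[[30,0,0,0,-0.024,-0.097,0],[30,0,0,0,-0.024,-0.097,0],[30,0,0,0,-0.024,-0.097,0],[30,0,0,0,-0.024,-0.097,0],[30,0,0,0,0,0,0]]]'; python3 -c "
from h import *
s=st();print(np.round(s['joint_pos'],2))";python3 -m jog '[[[30,0,0,0,-0.024,-0.097,0],[30,0,0,0,-0.024,-0.097,0],[30,0,0,0,-0.024,-0.097,0],[30,0,0,0,0,0,0],[30,0,0,0,0,0,0]]]'; python3 -c "
from h import *
s=st();print(np.round(s['joint_pos'],2))"
```

```text
t: 23.97
position: [0.5051, 0.3949, 0.2971]
tcp_rot: [0.098, 0.825, -0.069, 0.553]
wrist_force: [-0.3, -0.0, -6.4]
finger_gap: 0.541
t23.97 p [505.1 394.9 297.1] R [-0.37   0.086 -0.925  0.238  0.971 -0.005  0.898 -0.222 -0.38 ] gap 0.541 F [-0.3 -0.  -6.4] M [ 0.406  2.028 -0.014]
[-0.58  0.42 -0.81  1.99  1.49  1.52 -0.72]
t: 24.38
position: [0.5079, 0.3949, 0.3012]
tcp_rot: [0.09, 0.733, -0.082, 0.67]
wrist_force: [0.1, 0.2, -3.3]
finger_gap: 0.549
t24.38 p [507.9 394.9 301.2] R [-0.087  0.021 -0.996  0.242  0.97  -0.001  0.966 -0.241 -0.089] gap 0.549 F [ 0.1  0.2 -3.3] M [0.46  1.901 0.017]
[-0.72  0.56 -0.7   2.05  1.72  1.79 -0.91]
```

```bash
python3 -m jog '[[[30,0,31,0,0,0,0],[30,0,32,0,0,0,0],[30,0,0,-30,0,0,0],[30,0,0,-30,0,0,0],[30,0,0,0,0,0,0]]]'; python3 -c "
from h import *
s=st();print(np.round(s['joint_pos'],2))";python3 -m jog '[[[30,0,0,-30,0,0,0],[30,0,0,-30,0,0,0],[30,0,0,-30,0,0,0],[30,0,0,0,0,0,0],[30,0,0,0,0,0,0]]]'; python3 -c "
from h import *
s=st();print(np.round(s['joint_pos'],2));snap('scene','s5.png')
im=cv2.imread('pics/s5.png')[80:330,250:512];cv2.imwrite('pics/s5c.png',cv2.resize(im,None,fx=2.2,fy=2.2,interpolation=cv2.INTER_CUBIC))"
```

```text
t: 24.8
position: [0.5079, 0.4569, 0.2378]
tcp_rot: [0.089, 0.734, -0.084, 0.668]
wrist_force: [-0.3, -1.7, -5.7]
finger_gap: 0.543
t24.80 p [507.9 456.9 237.8] R [-0.091  0.018 -0.996  0.242  0.97  -0.004  0.966 -0.242 -0.093] gap 0.543 F [-0.3 -1.7 -5.7] M [ 0.512  2.103 -0.127]
[-0.81  0.74 -0.66  1.92  1.76  1.85 -0.95]
t: 25.22
position: [0.5081, 0.458, 0.1549]
tcp_rot: [0.09, 0.73, -0.082, 0.672]
wrist_force: [0.1, 0.7, -4.2]
finger_gap: 0.543
t25.22 p [508.1 458.  154.9] R [-0.08   0.022 -0.997  0.242  0.97   0.002  0.967 -0.241 -0.083] gap 0.543 F [ 0.1  0.7 -4.2] M [0.457 1.807 0.028]
[-0.84  0.9  -0.62  1.91  1.8   1.89 -1.08]
```

View pics/s5c.png

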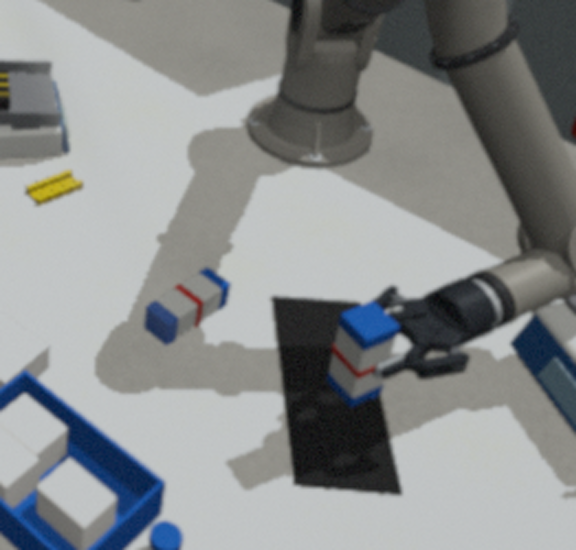

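The case hangs vertical, heavy end down, over the mat. But the wrist is close to the second scale at the left, so I need that scale's position before lowering further.

```bash
python3 - <<'E'
from h import *
for p in((8,280),(50,293),(48,312),(0,292),(20,384)):
    print(p,[np.round(onz('top',*p,z)[:2],3).tolist() for z in(0,.06)])
im=cv2.imread('pics/top0.png')[180:384,0:260];cv2.imwrite('pics/t0d.png',cv2.resize(im,None,fx=2.5,fy=2.5,interpolation=cv2.INTER_CUBIC))
im=snap('top','t5.png');im=cv2.imread('pics/t5.png')[150:384,0:260];cv2.imwrite('pics/t5c.png',cv2.resize(im,None,fx=2.5,fy=2.5,interpolation=cv2.INTER_CUBIC))
E
```

```text
(8, 280) [[0.305, 0.692], [0.31, 0.653]]
(50, 293) [[0.267, 0.547], [0.274, 0.515]]
(48, 312) [[0.207, 0.548], [0.217, 0.516]]
(0, 292) [[0.266, 0.715], [0.273, 0.675]]
(20, 384) [[-0.016, 0.623], [0.005, 0.587]]
```

View pics/t5c.png

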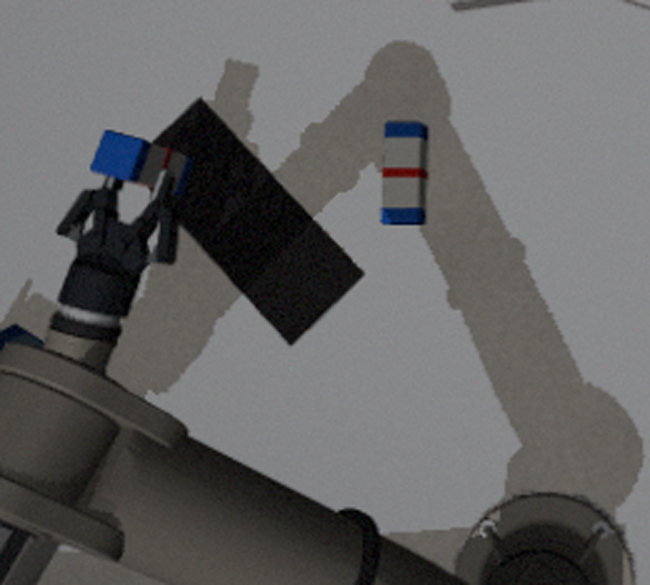

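The wrist housing sits right above the scale's corner at about (0.27, 0.52). I'll rise and yaw the tool to point more outward, which moves the wrist clear.

```bash
python3 -m jog '[[[30,0,0,30,0,0,0],[30,0,0,30,0,0,0],[30,0,0,0,0,0,0.1],[30,0,0,0,0,0,0.1],[30,0,0,0,0,0,0.1],[30,0,0,0,0,0,0.1],[30,0,0,0,0,0,0],[30,0,0,0,0,0,0]]]'; python3 -c "
from h import *
s=st();print(np.round(s['joint_pos'],2))";python3 -m jog '[[[30,0,0,0,0,0,0.1],[30,0,0,0,0,0,0.1],[30,0,0,0,0,0,0.1],[30,0,0,0,0,0,0],[30,0,0,0,0,0,0]]]'; python3 -c "
from h import *
s=st();print(np.round(s['joint_pos'],2))"
```

```text
t: 25.98
position: [0.5079, 0.4572, 0.2166]
tcp_rot: [-0.056, 0.732, 0.054, 0.677]
wrist_force: [0.2, 0.9, -3.8]
finger_gap: 0.547
t25.98 p [507.9 457.2 216.6] R [-0.078 -0.009 -0.997 -0.154  0.988  0.003  0.985  0.154 -0.079] gap 0.547 F [ 0.2  0.9 -3.8] M [-0.281  1.929  0.026]
[-0.72  0.66 -0.64  2.22  2.12  1.64 -1.08]
t: 26.4
position: [0.5085, 0.4583, 0.2149]
tcp_rot: [-0.164, 0.716, 0.153, 0.661]
wrist_force: [-1.2, -0.6, -4.8]
finger_gap: 0.545
t26.40 p [508.5 458.3 214.9] R [-0.073 -0.033 -0.997 -0.438  0.899  0.002  0.896  0.437 -0.08 ] gap 0.545 F [-1.2 -0.6 -4.8] M [-0.884  1.791  0.099]
[-0.58  0.59 -0.58  2.37  2.51  1.47 -1.17]
```

```bash
python3 -m jog '[[[30,0,0,-30,0,0,0],[30,0,0,-30,0,0,0],[30,0,0,-30,0,0,0],[30,0,0,-15,0,0,0],[30,0,0,0,0,0,0],[30,0,0,0,0,0,0]]]'; python3 -c "
from h import *
s=st();print(np.round(s['joint_pos'],2));snap('top','t6.png');snap('scene','s6.png')
a=cv2.resize(cv2.imread('pics/t6.png')[150:384,0:230],(393,400));b=cv2.resize(cv2.imread('pics/s6.png')[80:330,270:512],(387,400));cv2.imwrite('pics/c6.png',np.hstack([a,b]))"
```

```text
t: 26.9
position: [0.5065, 0.4611, 0.1083]
tcp_rot: [-0.166, 0.716, 0.155, 0.66]
wrist_force: [-0.5, 0.5, -4.6]
finger_gap: 0.543
t26.90 p [506.5 461.1 108.3] R [-0.075 -0.033 -0.997 -0.443  0.897  0.004  0.893  0.442 -0.081] gap 0.543 F [-0.5  0.5 -4.6] M [-0.859  1.728 -0.023]
[-0.64  0.88 -0.51  2.33  2.63  1.68 -1.25]
```

View pics/c6.png

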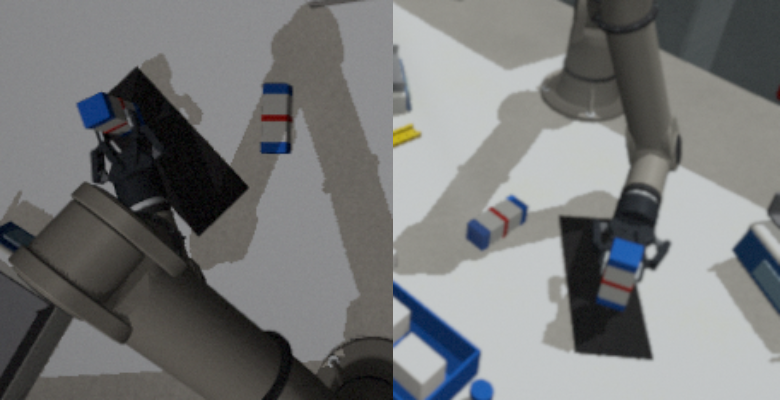

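```bash
python3 - <<'E'
from h import *
def tri(a,b):
    o1,d1=ray('top',*a);o2,d2=ray('scene',*b);A=np.c_[d1,-d2];s=np.linalg.lstsq(A,o2-o1,rcond=None)[0];p,q=o1+s[0]*d1,o2+s[1]*d2;return np.round((p+q)/2,3),np.round(np.linalg.norm(p-q),3)
print('wrist',tri((55.6,293),(434,180)))
for p in((10,302),(74,340),(110,310)): print(p,[np.round(onz('top',*p,z)[:2],3).tolist() for z in(.12,.2,.27)])
for p in((270+282*.625,80+150*.625),(270+262*.625,80+190*.625)):print(p,[np.round(onz('scene',*p,z)[:2],3).tolist() for z in(.1,.15,.2,.27)])
for p in((.274,.52,.1),(.27,.55,0),(.25,.36,.15)):print(p,proj('scene',np.array(p)),proj('top',np.array(p)))
E
```

```text
wrist (array([0.309, 0.391, 0.228]), np.float64(0.044))
(10, 302) [[0.253, 0.601], [0.264, 0.55], [0.274, 0.505]]
(74, 340) [[0.151, 0.402], [0.17, 0.365], [0.186, 0.333]]
(110, 310) [[0.236, 0.302], [0.249, 0.273], [0.26, 0.247]]
(446.25, 173.75) [[0.131, 0.321], [0.191, 0.347], [0.251, 0.373], [0.335, 0.409]]
(433.75, 198.75) [[0.264, 0.367], [0.317, 0.391], [0.37, 0.414], [0.445, 0.448]]
(0.274, 0.52, 0.1) [477.67027335 228.85079696] [ 41.17343673 294.39364816]
(0.27, 0.55, 0) [477.64176599 256.66427685] [ 49.04787191 291.96337924]
(0.25, 0.36, 0.15) [438.42920327 183.8131362 ] [ 86.01230918 306.29086236]
```

```bash
python3 -m jog '[[[30,0,-15,0,0,0,0],[30,0,-15,0,0,0,0],[30,0,0,-10,0,0,0],[30,0,0,-10,0,0,0],[30,0,0,0,0,0,0],[30,0,0,0,0,0,0]]]'; python3 -c "
from h import *
s=st();print(np.round(s['joint_pos'],2),np.round(s['joint_torque'],1))";python3 -m jog '[[[30,0,0,-6,0,0,0],[30,0,0,-3,0,0,0],[30,0,0,0,0,0,0],[30,0,0,0,0,0,0]]]';python3 -c "
from h import *
s=st();print(np.round(s['joint_pos'],2),np.round(s['joint_torque'],1));snap('top','t7.png');snap('scene','s7.png')
a=cv2.resize(cv2.imread('pics/t7.png')[150:384,0:230],(393,400));b=cv2.resize(cv2.imread('pics/s7.png')[150:310,350:512],(400,400));cv2.imwrite('pics/c7.png',np.hstack([a,b]))"
```

```text
t: 27.5
position: [0.5073, 0.4292, 0.0902]
tcp_rot: [-0.166, 0.716, 0.155, 0.66]
wrist_force: [0.5, 0.1, -5.2]
finger_gap: 0.545
t27.50 p [507.3 429.2  90.2] R [-0.073 -0.033 -0.997 -0.443  0.897  0.003  0.894  0.441 -0.08 ] gap 0.545 F [ 0.5  0.1 -5.2] M [-0.871  1.797 -0.02 ]
[-0.61  0.92 -0.47  2.37  2.69  1.74 -1.29] [  0.1 -46.9  -4.7  -1.8   1.5   5.2  -0. ]
t: 27.83
position: [0.507, 0.4285, 0.0794]
tcp_rot: [-0.167, 0.717, 0.155, 0.659]
wrist_force: [0.1, -0.1, -4.3]
finger_gap: 0.545
t27.83 p [507.  428.5  79.4] R [-0.075 -0.035 -0.997 -0.443  0.897  0.002  0.894  0.441 -0.083] gap 0.545 F [ 0.1 -0.1 -4.3] M [-0.891  1.78  -0.054]
[-0.62  0.95 -0.46  2.37  2.69  1.76 -1.29] [ -0.  -48.   -4.9  -1.3   1.5   5.3  -0. ]
```

View pics/c7.png

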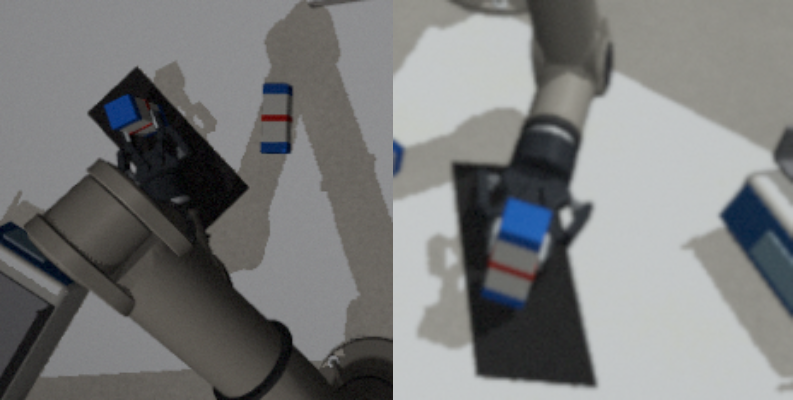

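The case is upright over the mat, with clear floor between the wrist and the second scale. I'll lower to touch.

```bash
python3 -m jog '[[[30,0,0,-4,0,0,0],[30,0,0,-3,0,0,0],[30,0,0,0,0,0,0],[30,0,0,0,0,0,0]]]'; python3 -m jog '[[[30,0,0,-2,0,0,0],[30,0,0,0,0,0,0],[30,0,0,0,0,0,0]]]'; python3 -m jog '[[[30,0,0,-1,0,0,0],[30,0,0,0,0,0,0],[30,0,0,0,0,0,0]]]'; python3 -m jog '[[[30,0,0,-1,0,0,0],[30,0,0,0,0,0,0],[30,0,0,0,0,0,0]]]'
```

```text
t: 28.27
position: [0.507, 0.4283, 0.0719]
tcp_rot: [-0.167, 0.717, 0.154, 0.659]
wrist_force: [-0.6, -0.1, -4.9]
finger_gap: 0.543
t: 28.52
position: [0.507, 0.4284, 0.0702]
tcp_rot: [-0.167, 0.717, 0.155, 0.659]
wrist_force: [-0.3, -0.2, -5.3]
finger_gap: 0.542
t: 28.77
position: [0.507, 0.4284, 0.0693]
tcp_rot: [-0.167, 0.717, 0.155, 0.659]
wrist_force: [-1.1, 0.7, -4.5]
finger_gap: 0.545
t: 29.02
position: [0.507, 0.4284, 0.0682]
tcp_rot: [-0.167, 0.717, 0.155, 0.659]
wrist_force: [-0.0, -0.2, -4.6]
finger_gap: 0.546
```

```bash
python3 -m jog '[[[30,0,0,-1.5,0,0,0],[30,0,0,0,0,0,0],[30,0,0,0,0,0,0]]]'; python3 -m jog '[[[30,0,0,-1,0,0,0],[30,0,0,0,0,0,0],[30,0,0,0,0,0,0]]]'; python3 -m jog '[[[30,0,0,-1,0,0,0],[30,0,0,0,0,0,0],[30,0,0,0,0,0,0]]]'; python3 -m jog '[[[30,0,0,-1,0,0,0],[30,0,0,0,0,0,0],[30,0,0,0,0,0,0]]]'
```

```text
t: 29.27
position: [0.507, 0.4284, 0.0666]
tcp_rot: [-0.167, 0.717, 0.155, 0.659]
wrist_force: [-0.4, 0.1, -4.4]
finger_gap: 0.544
t: 29.52
position: [0.507, 0.4285, 0.0664]
tcp_rot: [-0.166, 0.716, 0.155, 0.66]
wrist_force: [-1.7, -2.0, -2.1]
finger_gap: 0.547
t: 29.77
position: [0.507, 0.4284, 0.0663]
tcp_rot: [-0.166, 0.716, 0.155, 0.66]
wrist_force: [-3.5, -2.6, 3.5]
finger_gap: 0.541
t: 30.02
position: [0.5069, 0.4284, 0.0663]
tcp_rot: [-0.166, 0.715, 0.155, 0.661]
wrist_force: [-5.9, -5.4, 6.7]
finger_gap: 0.545
```

```bash
python3 -m jog '[[[30,0,0,1,0,0,0],[30,0,0,1,0,0,0],[60,0,0,0,0,0,0],[60,0,0,0,0,0,0],[60,0,0,0,0,0,0],[84,0,0,0,0,0,0],[84,0,0,0,0,0,0],[84,0,0,0,0,0,0],[84,0,0,0,0,0,0]]]'; python3 -m jog '[[[84,0,0,8,0,0,0],[84,0,0,12,0,0,0],[84,0,0,20,0,0,0],[84,0,0,30,0,0,0],[84,0,0,30,0,0,0],[84,0,0,30,0,0,0],[84,0,0,25,0,0,0],[84,0,0,0,0,0,0]]]'; python3 -c "
from h import *
s=st();print(np.round(s['joint_pos'],2));snap('top','t8.png');snap('scene','s8.png')
a=cv2.resize(cv2.imread('pics/t8.png')[150:384,0:230],(393,400));b=cv2.resize(cv2.imread('pics/s8.png')[150:310,350:512],(400,400));cv2.imwrite('pics/c8.png',np.hstack([a,b]))"
```

```text
t: 30.77
position: [0.507, 0.4284, 0.0657]
tcp_rot: [-0.167, 0.717, 0.154, 0.659]
wrist_force: [-0.3, -0.7, 0.6]
finger_gap: 0.982
t: 31.43
position: [0.5069, 0.4292, 0.2284]
tcp_rot: [-0.165, 0.713, 0.156, 0.663]
wrist_force: [0.5, -0.2, -0.2]
finger_gap: 0.986
t31.43 p [506.9 429.2 228.4] R [-0.066 -0.029 -0.997 -0.443  0.896  0.004  0.894  0.443 -0.072] gap 0.986 F [ 0.5 -0.2 -0.2] M [-0.47   0.964  0.025]
[-0.54  0.54 -0.58  2.43  2.55  1.45 -1.2 ]
```

View pics/c8.png

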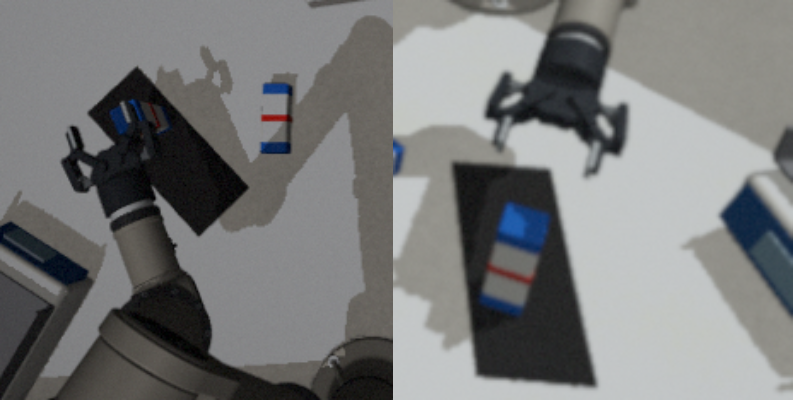

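The first case stands flat on the mat, heavy end down, and the fingers are clear. Going back to tool-down for the second case.

```bash
python3 -m jog '[[[84,0,-20,20,0,0,0],[84,0,-25,20,0,0,0],[84,0,-25,20,0,0,0],[84,0,-25,0,-0.044,0.09,0],[84,0,-25,0,-0.044,0.09,0],[84,0,-25,0,-0.044,0.09,0],[84,0,-25,0,-0.044,0.09,0],[84,0,-25,0,-0.044,0.09,0],[84,0,-20,0,-0.044,0.09,0],[84,0,-20,0,-0.044,0.09,0],[84,0,0,0,-0.044,0.09,0],[84,0,0,0,-0.044,0.09,0]]]'; python3 -c "
from h import *
s=st();print(np.round(s['joint_pos'],2))"; python3 -m jog '[[[84,0,0,0,-0.044,0.09,0],[84,0,0,0,-0.044,0.09,0],[84,0,0,0,-0.044,0.09,0],[84,0,0,0,-0.044,0.09,0],[84,0,0,0,-0.044,0.09,0],[84,0,0,0,0,0,-0.11],[84,0,0,0,0,0,-0.11],[84,0,0,0,0,0,-0.11],[84,0,0,0,0,0,-0.11],[84,0,0,0,0,0,0],[84,0,0,0,0,0,0]]]';python3 -c "
from h import *
s=st();print(np.round(s['joint_pos'],2));R=Rn.from_quat(s['tcp_rot']).as_matrix();print('jaw',np.arctan2(R[1,1],R[0,1]))
im=snap('top','t9.png')
for nm,lo,hi in(('blue',(100,120,40),(130,255,255)),('red',(0,120,50),(8,255,255))):
  for k in blob(im,lo,hi,(60,170,240,260),6)[0]:
    M=cv2.moments(k);u,v=M['m10']/M['m00'],M['m01']/M['m00'];print(nm,round(u,1),round(v,1),np.round(onz('top',u,v,.048)[:2],4),M['m00'])"
```

```text
t: 32.53
position: [0.5168, 0.2897, 0.1973]
tcp_rot: [-0.23, 0.889, 0.068, 0.391]
wrist_force: [-0.3, -0.1, -0.7]
finger_gap: 0.984
t32.53 p [516.8 289.7 197.3] R [-0.589 -0.357 -0.725 -0.463  0.885 -0.059  0.663  0.301 -0.686] gap 0.984 F [-0.3 -0.1 -0.7] M [-0.373  0.708 -0.028]
[ 0.46  0.13 -1.2   2.33  1.73  0.31 -0.21]
t: 33.45
position: [0.5239, 0.2847, 0.1958]
tcp_rot: [-0.031, 0.959, -0.033, 0.279]
wrist_force: [-0.1, 1.0, 0.4]
finger_gap: 0.982
t33.45 p [523.9 284.7 195.8] R [-0.843 -0.078 -0.533 -0.041  0.996 -0.08   0.537 -0.046 -0.843] gap 0.982 F [-0.1  1.   0.4] M [ 0.026  0.562 -0.06 ]
[ 0.13  0.27 -1.07  2.06  1.01  0.86  0.09]
jaw 1.6123722058913768
blue 160.1 236.0 [0.4522 0.1835] 85.0
blue 71.6 215.6 [0.514  0.4715] 138.5
blue 161.0 201.5 [0.5615 0.1856] 69.0
red 160.2 218.5 [0.5072 0.1855] 42.0
```

```bash
python3 -m jog '[[[84,0,-15,5,0,0.09,0],[84,0,-15,5,0,0.09,0],[84,0,-15,0,0,0.09,0],[84,0,-15,0,0,0.09,0],[84,0,-15,0,0,0.09,0],[84,0,-15,0,0,0.09,0],[84,0,0,0,0,0,0],[84,0,0,0,0,0,0]]]';python3 -c "
from h import *
s=st();print(np.round(s['joint_pos'],2));R=Rn.from_quat(s['tcp_rot']).as_matrix();print('jaw',np.arctan2(R[1,1],R[0,1]))"
```

```text
t: 34.17
position: [0.5262, 0.1907, 0.2063]
tcp_rot: [-0.034, 0.999, -0.024, 0.014]
wrist_force: [-0.9, 0.7, -0.0]
finger_gap: 0.98
t34.17 p [526.2 190.7 206.3] R [-0.997 -0.069 -0.026 -0.067  0.997 -0.049  0.029 -0.047 -0.998] gap 0.980 F [-0.9  0.7 -0. ] M [ 0.084  0.094 -0.005]
[ 0.42  0.45 -1.15  1.77  0.5   1.22  0.77]
jaw 1.6381457946168445
```

```bash
python3 -m jog '[[[84,-9,0,0,0.024,0.015,-0.025],[84,-9,0,0,0.024,0.015,-0.025],[84,0,0,-30,0,0,0],[84,0,0,-30,0,0,0],[84,0,0,-30,0,0,0],[84,0,0,-26,0,0,0],[84,0,0,0,0,0,0],[84,0,0,0,0,0,0]]]';python3 -c "
from h import *
s=st();R=Rn.from_quat(s['tcp_rot']).as_matrix();print('jaw',np.arctan2(R[1,1],R[0,1]))"
```

```text
t: 34.83
position: [0.5052, 0.1936, 0.091]
tcp_rot: [-0.013, 1.0, -0.001, -0.001]
wrist_force: [0.6, 0.3, 0.2]
finger_gap: 0.981
t34.83 p [505.2 193.6  91. ] R [-1.    -0.025  0.003 -0.025  1.    -0.001 -0.003 -0.001 -1.   ] gap 0.981 F [0.6 0.3 0.2] M [ 0.008  0.016 -0.03 ]
jaw 1.5960948302143834
```

```bash
python3 -m jog '[[[84,3,-3,-25,0,0,0],[84,0,0,-25,0,0,0],[84,0,0,-20,0,0,0],[84,0,0,-7,0,0,0],[84,0,0,0,0,0,0],[30,0,0,0,0,0,0],[30,0,0,0,0,0,0],[30,0,0,0,0,0,0],[30,0,0,0,0,0,0],[30,0,0,0,0,0,0],[30,0,0,0,0,0,0],[30,0,0,0,0,0,0]]]' 90; python3 -m jog '[[[30,0,0,20,0,0,0],[30,0,0,30,0,0,0],[30,0,0,35,0,0,0],[30,0,0,35,0,0,0],[30,0,0,0,0,0,0],[30,0,0,0,0,0,0],[30,0,0,0,0,0,0]]]';python3 -c "
from h import *
s=st();print(np.round(s['joint_pos'],2))
import time
"; python3 -m jog '[[[30,0,0,0,0,0,0],[30,0,0,0,0,0,0]]]';python3 -c "
from h import *
s=st()"
```

```text
t: 35.83
position: [0.5114, 0.1902, 0.0166]
tcp_rot: [-0.011, 1.0, -0.001, 0.001]
wrist_force: [-0.7, -2.9, 9.3]
finger_gap: 0.545
t: 36.42
position: [0.5087, 0.1895, 0.1333]
tcp_rot: [-0.011, 1.0, -0.001, -0.002]
wrist_force: [-0.6, -0.9, -5.0]
finger_gap: 0.55
t36.42 p [508.7 189.5 133.3] R [-1.    -0.023  0.003 -0.023  1.    -0.002 -0.003 -0.002 -1.   ] gap 0.550 F [-0.6 -0.9 -5. ] M [-0.028  0.194 -0.033]
[ 0.41  0.52 -1.1   1.88  0.52  1.08  0.7 ]
t: 36.58
position: [0.5085, 0.1898, 0.1325]
tcp_rot: [-0.012, 1.0, -0.001, -0.002]
wrist_force: [-0.1, 1.6, -5.6]
finger_gap: 0.543
t36.58 p [508.5 189.8 132.5] R [-1.    -0.023  0.005 -0.023  1.    -0.002 -0.005 -0.002 -1.   ] gap 0.543 F [-0.1  1.6 -5.6] M [0.022 0.158 0.028]
```

This case is also heavy at its far end (My of about +0.17), but the gripper is turned half round compared with the first pick. I'll set it down lying and regrasp with the wrist flipped, so I can repeat the path that worked.

```bash
python3 -m jog '[[[30,0,0,-30,0,0,0],[30,0,0,-30,0,0,0],[30,0,0,-30,0,0,0],[30,0,0,-18,0,0,0],[30,0,0,-5,0,0,0],[30,0,0,0,0,0,0],[60,0,0,-1,0,0,0],[60,0,0,0,0,0,0],[84,0,0,0,0,0,0],[84,0,0,0,0,0,0],[84,0,0,0,0,0,0],[84,0,0,0,0,0,0]]]';  python3 -m jog '[[[84,0,0,20,0,0,0],[84,0,0,30,0,0,0],[84,0,0,30,0,0,0],[84,0,0,30,0,0,0],[84,0,0,30,0,0,-0.11],[84,0,0,0,0,0,-0.11],[84,0,0,0,0,0,-0.11],[84,0,0,0,0,0,-0.11],[84,0,0,0,0,0,-0.11],[84,0,0,0,0,0,-0.11],[84,0,0,0,0,0,-0.11],[84,0,0,0,0,0,-0.11]]]'; python3 -m jog '[[[84,0,0,0,0,0,-0.12],[84,0,0,0,0,0,-0.12],[84,0,0,0,0,0,-0.12],[84,0,0,0,0,0,-0.12],[84,0,0,0,0,0,-0.12],[84,0,0,0,0,0,-0.12],[84,0,0,0,0,0,-0.12],[84,0,0,0,0,0,-0.12],[84,0,0,0,0,0,-0.12],[84,0,0,0,0,0,-0.12],[84,0,0,0,0,0,-0.12],[84,0,0,0,0,0,-0.12]]]'; python3 -m jog '[[[84,0,0,0,0,0,-0.12],[84,0,0,0,0,0,-0.12],[84,0,0,0,0,0,-0.12],[84,0,0,0,0,0,-0.12],[84,0,0,0,0,0,-0.12],[84,0,0,0,0,0,-0.12],[84,0,0,0,0,0,-0.1],[84,0,0,0,0,0,0],[84,0,0,0,0,0,0]]]';python3 -c "
from h import *
s=st();print(np.round(s['joint_pos'],2));R=Rn.from_quat(s['tcp_rot']).as_matrix();print('jaw',np.arctan2(R[1,1],R[0,1]))"
```

```text
t: 37.58
position: [0.5105, 0.1909, 0.0212]
tcp_rot: [-0.011, 1.0, -0.0, 0.0]
wrist_force: [-0.3, 0.1, -0.1]
finger_gap: 0.987
t: 38.58
position: [0.5099, 0.1908, 0.1608]
tcp_rot: [0.418, 0.909, 0.0, -0.0]
wrist_force: [0.9, 0.1, 0.7]
finger_gap: 0.982
t: 39.58
position: [0.5098, 0.1909, 0.1607]
tcp_rot: [0.913, 0.407, 0.001, -0.0]
wrist_force: [0.2, -0.1, 0.3]
finger_gap: 0.988
t: 40.33
position: [0.5098, 0.191, 0.1606]
tcp_rot: [1.0, 0.014, 0.001, -0.0]
wrist_force: [-0.7, -0.6, 0.7]
finger_gap: 0.983
t40.33 p [509.8 191.  160.6] R [ 1.     0.028  0.001  0.028 -1.    -0.     0.001  0.001 -1.   ] gap 0.983 F [-0.7 -0.6  0.7] M [-0.025 -0.017  0.004]
[-0.03  0.31 -0.49  1.86  0.17  1.01 -2.13]
jaw -1.5430884257749848
```

```bash
python3 -m jog '[[[84,0,0,-35,0,0,0],[84,0,0,-35,0,0,0],[84,0,0,-35,0,0,0],[84,0,0,-30,0,0,0],[84,0,0,-8,0,0,0],[84,0,0,0,0,0,0],[30,0,0,0,0,0,0],[30,0,0,0,0,0,0],[30,0,0,0,0,0,0],[30,0,0,0,0,0,0],[30,0,0,0,0,0,0],[30,0,0,0,0,0,0]]]' 90; python3 -m jog '[[[30,0,0,30,0,0,0],[30,0,0,35,0,0,0],[30,0,0,35,0,0,0],[30,0,0,35,0,0,0],[30,0,0,35,0,0,0],[30,0,0,35,0,0,0],[30,0,0,35,0,0,0],[30,0,0,35,0,0,0],[30,0,0,10,0,0,0],[30,0,0,0,0,0,0],[30,0,0,0,0,0,0]]]';python3 -c "
from h import *
s=st()"; python3 -m jog '[[[30,0,19,0,0,0,0.12],[30,0,19,0,0,0,0.12],[30,0,19,0,0,0,0.12],[30,0,19,0,0,0,0.12],[30,0,19,0,0,0,0.12],[30,0,19,0,0,0,0.12],[30,0,19,0,0,0,0.12],[30,0,19,0,0,0,0.12],[30,0,19,0,0,0,0.12],[30,0,19,0,0,0,0.12],[30,0,19,0,0,0,0.12],[30,0,0,0,0,0,0.12]]]';python3 -c "
from h import *
s=st();print(np.round(s['joint_pos'],2));R=Rn.from_quat(s['tcp_rot']).as_matrix();print('jaw',np.arctan2(R[1,1],R[0,1]))"
```

```text
t: 41.33
position: [0.5118, 0.1914, 0.0201]
tcp_rot: [1.0, 0.012, 0.003, -0.001]
wrist_force: [-1.2, 0.3, 5.6]
finger_gap: 0.544
t: 42.25
position: [0.5089, 0.1903, 0.3014]
tcp_rot: [1.0, 0.012, -0.0, 0.0]
wrist_force: [0.0, -0.8, -6.4]
finger_gap: 0.544
t42.25 p [508.9 190.3 301.4] R [ 1.     0.025 -0.001  0.025 -1.     0.    -0.    -0.001 -1.   ] gap 0.544 F [ 0.  -0.8 -6.4] M [-0.01   0.252  0.016]
t: 43.25
position: [0.5066, 0.4034, 0.2983]
tcp_rot: [0.739, 0.673, -0.002, -0.003]
wrist_force: [-0.8, 1.0, -3.2]
finger_gap: 0.545
t43.25 p [506.6 403.4 298.3] R [ 0.094  0.996  0.001  0.996 -0.094 -0.007 -0.007  0.002 -1.   ] gap 0.545 F [-0.8  1.  -3.2] M [-0.04   0.155  0.02 ]
[-0.18  0.45 -0.79  1.43  0.31  1.4  -1.08]
jaw -0.09382725460437812
```

The moment reading is ambiguous here, so I'll hold still and re-read it.

```bash
for i in 1 2 3; do python3 -m jog '[[[30,0,0,0,0,0,0],[30,0,0,0,0,0,0],[30,0,0,0,0,0,0]]]' >/dev/null; python3 -c "
from h import *
s=st()"; done
```

```text
t43.50 p [510.  398.  300.3] R [ 0.11   0.994 -0.002  0.994 -0.11  -0.002 -0.002 -0.002 -1.   ] gap 0.549 F [ 1.3 -0.1 -5.6] M [-0.104 -0.014 -0.013]
t43.75 p [510.1 399.2 302.5] R [ 0.108  0.994  0.001  0.994 -0.108 -0.     0.     0.001 -1.   ] gap 0.544 F [ 1.3 -0.6 -5.6] M [-0.118 -0.028  0.   ]
t44.00 p [509.9 399.7 302.6] R [ 0.106  0.994  0.001  0.994 -0.106 -0.    -0.     0.001 -1.   ] gap 0.543 F [ 0.2  0.2 -4.2] M [-0.114 -0.002 -0.019]
```

It settled, and the heavy end is confirmed towards +y. Repeating the tilt path, stopping at about 70° for now.

```bash
python3 -m jog '[[[30,0,0,0,0,0,0.12],[30,0,0,0,0,0,0.12],[30,0,0,0,0,0,0.12],[30,0,0,0,0,0,0.12],[30,0,0,0,0,0,0.12],[30,0,0,0,-0.088,-0.047,0],[30,0,0,0,-0.088,-0.047,0],[30,0,0,0,-0.088,-0.047,0],[30,0,0,0,-0.088,-0.047,0],[30,0,0,0,-0.088,-0.047,0],[30,0,0,0,0,0,0]]]'; python3 -m jog '[[[30,0,0,0,-0.088,-0.047,0],[30,0,0,0,-0.088,-0.047,0],[30,0,0,0,-0.088,-0.047,0],[30,0,0,0,0,0,0.12],[30,0,0,0,0,0,0.12],[30,0,0,0,0,0,0.12],[30,0,0,0,0,0,0.12],[30,0,0,0,0,0,0.12],[30,0,0,0,0,0,0.12],[30,0,0,0,0,0,0.12],[30,0,0,0,0,0,0]]]'; python3 -c "
from h import *
s=st();print(np.round(s['joint_pos'],2))"; python3 -m jog '[[[30,0,0,0,-0.024,-0.097,0],[30,0,0,0,-0.024,-0.097,0],[30,0,0,0,-0.024,-0.097,0],[30,0,0,0,-0.024,-0.097,0],[30,0,0,0,0,0,0]]]'; python3 -c "
from h import *
s=st();print(np.round(s['joint_pos'],2))"
```

```text
t: 44.92
position: [0.5051, 0.405, 0.2996]
tcp_rot: [0.493, 0.835, -0.127, 0.209]
wrist_force: [-2.0, 1.5, -6.0]
finger_gap: 0.548
t: 45.83
position: [0.5091, 0.3954, 0.3025]
tcp_rot: [0.109, 0.915, -0.049, 0.385]
wrist_force: [-0.5, -1.2, -5.6]
finger_gap: 0.545
t45.83 p [509.1 395.4 302.5] R [-0.68   0.163 -0.715  0.238  0.971 -0.005  0.694 -0.173 -0.699] gap 0.545 F [-0.5 -1.2 -5.6] M [ 0.185  1.4   -0.118]
[-0.38  0.3  -0.87  1.84  1.1   1.27 -0.34]
t: 46.25
position: [0.5079, 0.4003, 0.2971]
tcp_rot: [0.096, 0.822, -0.07, 0.556]
wrist_force: [-0.9, 0.6, -6.8]
finger_gap: 0.547
t46.25 p [507.9 400.3 297.1] R [-0.363  0.079 -0.929  0.236  0.972 -0.009  0.902 -0.222 -0.371] gap 0.547 F [-0.9  0.6 -6.8] M [ 0.484  2.153 -0.075]
[-0.61  0.42 -0.77  1.98  1.5   1.52 -0.72]
```

```bash
python3 -m jog '[[[30,-16,-11,0,0,0,0.03],[30,-16,-11,0,0,0,0.03],[30,-16,-11,0,0,0,0.03],[30,-16,-11,0,0,0,0.03],[30,-14,-11,0,-0.015,-0.06,0],[30,0,0,0,-0.015,-0.06,0],[30,0,0,-25,0,0,0],[30,0,0,-25,0,0,0],[30,0,0,-25,0,0,0],[30,0,0,0,0,0,0],[30,0,0,0,0,0,0]]]'; python3 -c "
from h import *
s=st();print(np.round(s['joint_pos'],2))"; python3 -m jog '[[[30,0,0,-25,0,0,0],[30,0,0,-25,0,0,0],[30,0,0,-25,0,0,0],[30,0,0,-10,0,0,0],[30,0,0,0,0,0,0],[30,0,0,0,0,0,0]]]'; python3 -c "
from h import *
s=st();print(np.round(s['joint_pos'],2),np.round(s['joint_torque'],1));snap('top','t10.png');snap('scene','s10.png')
a=cv2.resize(cv2.imread('pics/t10.png')[150:384,0:230],(393,400));b=cv2.resize(cv2.imread('pics/s10.png')[150:310,350:512],(400,400));cv2.imwrite('pics/c10.png',np.hstack([a,b]))"
```

```text
t: 47.17
position: [0.4325, 0.3451, 0.2269]
tcp_rot: [0.043, 0.79, -0.046, 0.61]
wrist_force: [1.0, 0.8, -5.4]
finger_gap: 0.548
t47.17 p [432.5 345.1 226.9] R [-0.252  0.012 -0.968  0.124  0.992 -0.02   0.96  -0.125 -0.252] gap 0.548 F [ 1.   0.8 -5.4] M [0.272 1.93  0.132]
[-0.71  0.49 -0.8   2.3   1.61  1.65 -1.06]
t: 47.67
position: [0.4326, 0.3459, 0.1444]
tcp_rot: [0.044, 0.789, -0.044, 0.612]
wrist_force: [0.6, -0.2, -5.1]
finger_gap: 0.547
t47.67 p [432.6 345.9 144.4] R [-0.247  0.015 -0.969  0.122  0.992 -0.016  0.961 -0.122 -0.247] gap 0.547 F [ 0.6 -0.2 -5.1] M [ 0.31   1.924 -0.033]
[-0.78  0.7  -0.73  2.31  1.69  1.74 -1.25] [ -0.1 -41.3  -5.2  -7.3   1.5   5.1  -0. ]
```

View pics/c10.png

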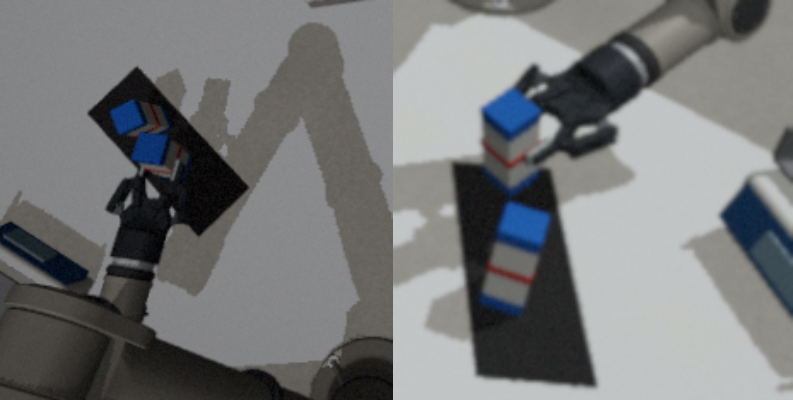

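```bash
python3 - <<'E'
from h import *
T=np.array([.4326,.3459,.1444]);z=np.array([.961,-.122,-.247])
for L in(.15,.2,.25,.3,.35):
    P=T-L*z;a,b=proj('top',P),proj('scene',P);print(L,np.round(P,3),'topcrop',np.round([a[0]*1.709,(a[1]-150)*1.709]),'scenecrop',np.round([393+(b[0]-350)*2.469,(b[1]-150)*2.5]))
for P in([.27,.52,.09],[.21,.52,.1],[.1,.56,.12],[.2,.53,.12]):
    P=np.array(P);a,b=proj('top',P),proj('scene',P);print(P,'topcrop',np.round([a[0]*1.709,(a[1]-150)*1.709]),'scenecrop',np.round([393+(b[0]-350)*2.469,(b[1]-150)*2.5]))
E
```

```text
0.15 [0.288 0.364 0.181] topcrop [138. 245.] scenecrop [601.  80.]
0.2 [0.24  0.37  0.194] topcrop [128. 277.] scenecrop [633.  58.]
0.25 [0.192 0.376 0.206] topcrop [118. 310.] scenecrop [663.  37.]
0.3 [0.144 0.382 0.218] topcrop [109. 345.] scenecrop [694.  15.]
0.35 [0.096 0.389 0.231] topcrop [ 98. 380.] scenecrop [724.  -6.]
[0.27 0.52 0.09] topcrop [ 73. 248.] scenecrop [708. 201.]
[0.21 0.52 0.1 ] topcrop [ 67. 285.] scenecrop [739. 172.]
[0.1  0.56 0.12] topcrop [ 33. 354.] scenecrop [828. 137.]
[0.2  0.53 0.12] topcrop [ 55. 293.] scenecrop [757. 161.]
```

The wrist housing would come down near the second scale. I'll yaw it about 0.25 further away, ease the tilt to about 70° and re-measure. The case rights itself below about 39° of lean.

```bash
python3 -m jog '[[[30,0,0,0,0,0,0.065],[30,0,0,0,0,0,0.065],[30,0,0,0,0,0,0.065],[30,0,0,0,0,0,0.065],[30,3,0,0,-0.006,0.05,0],[30,3,0,0,-0.006,0.05,0],[30,0,0,0,0,0,0],[30,0,0,0,0,0,0]]]'; python3 -c "
from h import *
s=st();print(np.round(s['joint_pos'],2),np.round(s['joint_torque'],1))
R=Rn.from_quat(s['tcp_rot']).as_matrix();print('wrist now',np.array(s['position'])-.33*R[:,2])"
```

```text
t: 48.43
position: [0.4364, 0.3521, 0.1348]
tcp_rot: [-0.066, 0.817, 0.014, 0.572]
wrist_force: [0.1, -0.1, -5.4]
finger_gap: 0.545
t48.43 p [436.4 352.1 134.8] R [-0.337 -0.091 -0.937 -0.123  0.991 -0.052  0.933  0.098 -0.345] gap 0.545 F [ 0.1 -0.1 -5.4] M [-0.168  1.933 -0.009]
[-0.49  0.68 -0.96  2.44  1.93  1.64 -1.08] [  0.8 -37.8  -7.8  -8.2   2.2   4.7   0.1]
wrist now [0.12833308 0.31974419 0.24866406]
```

```bash
python3 -m jog '[[[30,5,0,0,0,0,0],[30,5,0,0,0,0,0],[30,0,0,-15,0,0,0],[30,0,0,-15,0,0,0],[30,0,0,-5,0,0,0],[30,0,0,0,0,0,0],[30,0,0,0,0,0,0]]]'; python3 -c "
from h import *
s=st();print(np.round(s['joint_pos'],2),np.round(s['joint_torque'],1))
R=Rn.from_quat(s['tcp_rot']).as_matrix();print('wrist now',np.array(s['position'])-.33*R[:,2])
snap('top','t11.png');snap('scene','s11.png')
a=cv2.resize(cv2.imread('pics/t11.png')[150:384,0:230],(393,400));b=cv2.resize(cv2.imread('pics/s11.png')[150:310,350:512],(400,400));cv2.imwrite('pics/c11.png',np.hstack([a,b]))"
```

```text
t: 49.02
position: [0.4452, 0.3526, 0.0978]
tcp_rot: [-0.068, 0.818, 0.014, 0.571]
wrist_force: [0.4, -0.4, -5.2]
finger_gap: 0.542
t49.02 p [445.2 352.6  97.8] R [-0.34  -0.095 -0.936 -0.127  0.99  -0.055  0.932  0.1   -0.348] gap 0.542 F [ 0.4 -0.4 -5.2] M [-0.163  1.924 -0.017]
[-0.52  0.78 -0.89  2.43  2.01  1.68 -1.13] [ -0.1 -40.5  -7.8  -5.6   1.9   4.9  -0. ]
wrist now [0.1376639  0.31962071 0.21282986]
```

View pics/c11.png

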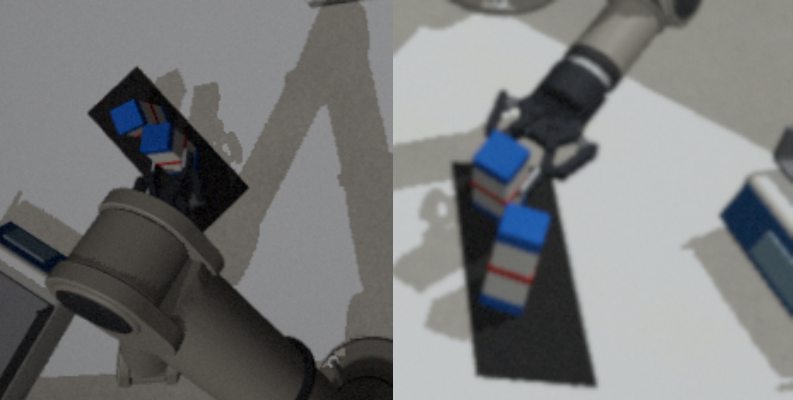

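The wrist is now well clear of the scale. The leaning case top comes close to the standing one, so I'll shift 8 mm away and then lower to touch.

```bash
python3 -m jog '[[[30,0,-4,0,0,0,0],[30,0,-4,0,0,0,0],[30,0,0,-7,0,0,0],[30,0,0,-7,0,0,0],[30,0,0,-3,0,0,0],[30,0,0,0,0,0,0],[30,0,0,0,0,0,0]]]'; python3 -m jog '[[[30,0,0,-2,0,0,0],[30,0,0,0,0,0,0],[30,0,0,0,0,0,0]]]'; python3 -m jog '[[[30,0,0,-2,0,0,0],[30,0,0,0,0,0,0],[30,0,0,0,0,0,0]]]'; python3 -m jog '[[[30,0,0,-1,0,0,0],[30,0,0,0,0,0,0],[30,0,0,0,0,0,0]]]'
```

```text
t: 49.7
position: [0.445, 0.3444, 0.0796]
tcp_rot: [-0.068, 0.819, 0.014, 0.57]
wrist_force: [-0.1, -0.5, -4.0]
finger_gap: 0.548
t: 49.95
position: [0.4452, 0.3444, 0.0783]
tcp_rot: [-0.068, 0.819, 0.014, 0.57]
wrist_force: [-0.5, 0.0, -5.0]
finger_gap: 0.547
t: 50.2
position: [0.4452, 0.3443, 0.0762]
tcp_rot: [-0.068, 0.819, 0.014, 0.57]
wrist_force: [-0.2, -0.2, -5.4]
finger_gap: 0.543
t: 50.45
position: [0.4452, 0.3443, 0.0752]
tcp_rot: [-0.068, 0.819, 0.014, 0.57]
wrist_force: [0.6, 0.5, -4.5]
finger_gap: 0.546
```

```bash
python3 -m jog '[[[30,2,0,1,0.006,-0.05,0],[30,2,0,1,0.006,-0.05,0],[30,0,0,0,0,0,0],[30,0,0,0,0,0,0]]]'; python3 -c "
from h import *
s=st();print(np.round(s['joint_pos'],2),np.round(s['joint_torque'],1))"; python3 -m jog '[[[30,0,0,-2,0,0,0],[30,0,0,0,0,0,0],[30,0,0,0,0,0,0]]]';python3 -m jog '[[[30,0,0,-2,0,0,0],[30,0,0,0,0,0,0],[30,0,0,0,0,0,0]]]'; python3 -m jog '[[[30,0,0,-1,0,0,0],[30,0,0,0,0,0,0],[30,0,0,0,0,0,0]]]'
```

```text
t: 50.78
position: [0.4488, 0.3445, 0.0764]
tcp_rot: [-0.065, 0.79, 0.015, 0.61]
wrist_force: [0.3, 0.6, -4.9]
finger_gap: 0.546
t50.78 p [448.8 344.5  76.4] R [-0.248 -0.085 -0.965 -0.122  0.991 -0.056  0.961  0.103 -0.256] gap 0.546 F [ 0.3  0.6 -4.9] M [-0.204  2.022 -0.018]
[-0.59  0.92 -0.78  2.43  2.1   1.84 -1.24] [ -0.3 -43.2  -7.2  -1.6   1.4   5.3  -0. ]
t: 51.03
position: [0.4493, 0.3443, 0.0757]
tcp_rot: [-0.064, 0.789, 0.015, 0.611]
wrist_force: [0.5, 1.3, -4.2]
finger_gap: 0.546
t: 51.28
position: [0.4493, 0.3442, 0.0733]
tcp_rot: [-0.065, 0.789, 0.015, 0.611]
wrist_force: [-0.6, -0.2, -4.7]
finger_gap: 0.544
t: 51.53
position: [0.4492, 0.3443, 0.0722]
tcp_rot: [-0.065, 0.789, 0.015, 0.611]
wrist_force: [0.4, 0.3, -4.0]
finger_gap: 0.542
```

```bash
python3 -m jog '[[[30,1,0,0,0.006,-0.045,0],[30,1,0,0,0.006,-0.045,0],[30,0,0,0,0,0,0],[30,0,0,0,0,0,0]]]'; python3 -m jog '[[[30,0,0,-1,0,0,0],[30,0,0,0,0,0,0],[30,0,0,0,0,0,0]]]';python3 -m jog '[[[30,0,0,-1,0,0,0],[30,0,0,0,0,0,0],[30,0,0,0,0,0,0]]]'; python3 -m jog '[[[30,0,0,-1,0,0,0],[30,0,0,0,0,0,0],[30,0,0,0,0,0,0]]]'; python3 -c "
from h import *
s=st();print(np.round(s['joint_pos'],2),np.round(s['joint_torque'],1))"
```

```text
t: 51.87
position: [0.4508, 0.3446, 0.0716]
tcp_rot: [-0.062, 0.761, 0.017, 0.645]
wrist_force: [0.0, 0.1, -5.6]
finger_gap: 0.544
t: 52.12
position: [0.4513, 0.3443, 0.0717]
tcp_rot: [-0.061, 0.761, 0.017, 0.646]
wrist_force: [-0.2, 0.4, -5.2]
finger_gap: 0.546
t: 52.37
position: [0.4513, 0.3442, 0.0704]
tcp_rot: [-0.062, 0.761, 0.017, 0.646]
wrist_force: [-0.8, -1.0, -5.1]
finger_gap: 0.55
t: 52.62
position: [0.4512, 0.3443, 0.0692]
tcp_rot: [-0.062, 0.761, 0.017, 0.646]
wrist_force: [-0.0, -0.1, -4.2]
finger_gap: 0.543
t52.62 p [451.2 344.3  69.2] R [-0.158 -0.072 -0.985 -0.116  0.992 -0.054  0.981  0.106 -0.165] gap 0.543 F [-0.  -0.1 -4.2] M [-0.209  2.102 -0.013]
[-0.67  0.99 -0.69  2.41  2.14  1.95 -1.32] [  0.  -45.5  -6.4   0.8   1.    5.5   0. ]
```

Now 80°. Lowering the last millimetres.

```bash
for i in 1 2 3 ; do python3 -m jog '[[[30,0,0,-1,0,0,0],[30,0,0,0,0,0,0],[30,0,0,0,0,0,0]]]' | egrep 'posi|force'; done
```

```text
position: [0.4512, 0.3443, 0.0682]
wrist_force: [-0.3, 0.1, -4.5]
position: [0.4512, 0.3443, 0.0672]
wrist_force: [-0.1, 0.6, -5.8]
position: [0.4512, 0.3443, 0.0662]
wrist_force: [-0.4, 0.3, -4.6]
```

```bash
for i in 1 2 3 ; do python3 -m jog '[[[30,0,0,-1,0,0,0],[30,0,0,0,0,0,0],[30,0,0,0,0,0,0]]]' | egrep 'posi|force'; done
```

```text
position: [0.4512, 0.3443, 0.0659]
wrist_force: [-0.9, 0.1, -2.4]
position: [0.4512, 0.3443, 0.0657]
wrist_force: [-4.8, -1.6, 4.7]
position: [0.4512, 0.3443, 0.0656]
wrist_force: [-6.7, -3.3, 6.5]
```

```bash
python3 -m jog '[[[30,0,0,1,0,0,0],[30,0,0,1,0,0,0],[56,0,0,0,0,0,0],[56,0,0,0,0,0,0],[56,0,0,0,0,0,0],[72,0,0,0,0,0,0],[72,0,0,0,0,0,0],[72,0,0,0,0,0,0],[72,0,0,0,0,0,0]]]'; python3 -m jog '[[[72,0,0,6,0,0,0],[72,0,0,10,0,0,0],[72,0,0,20,0,0,0],[72,0,0,30,0,0,0],[72,0,0,30,0,0,0],[72,0,0,30,0,0,0],[72,0,0,25,0,0,0],[72,0,0,0,0,0,0]]]'; python3 -m jog '[[[72,0,-15,10,0,0,0],[72,0,-25,10,0,0,0],[72,0,-25,10,0,0,0],[72,0,-25,10,-0.01,0.09,0],[72,0,-25,10,-0.01,0.09,0],[72,0,-25,0,-0.01,0.09,0],[72,0,-25,0,-0.01,0.09,0],[72,0,-25,0,-0.01,0.09,0],[72,0,-25,0,0,0,0],[72,0,-25,0,0,0,0],[72,0,0,0,0,0,0]]]'; python3 -c "
from h import *
s=st();print(np.round(s['joint_pos'],2));snap('top','t12.png');snap('scene','s12.png')
a=cv2.imread('pics/t12.png')[150:350,50:410];b=cv2.resize(cv2.imread('pics/s12.png')[90:340,190:470],(448,400));cv2.imwrite('pics/c12.png',np.hstack([cv2.copyMakeBorder(a,100,100,0,0,cv2.BORDER_CONSTANT),b])[:,:800])"
```

```text
t: 54.87
position: [0.4512, 0.3443, 0.0652]
tcp_rot: [-0.062, 0.761, 0.017, 0.646]
wrist_force: [-0.8, 0.8, 0.2]
finger_gap: 0.842
t: 55.53
position: [0.4514, 0.3447, 0.2218]
tcp_rot: [-0.06, 0.759, 0.019, 0.649]
wrist_force: [0.1, -0.2, -0.4]
finger_gap: 0.841
t: 56.45
position: [0.4967, 0.2272, 0.2793]
tcp_rot: [-0.061, 0.838, -0.018, 0.542]
wrist_force: [0.0, 0.3, 0.1]
finger_gap: 0.844
t56.45 p [496.7 227.2 279.3] R [-0.405 -0.123 -0.906 -0.083  0.992 -0.097  0.91   0.036 -0.412] gap 0.844 F [0.  0.3 0.1] M [-0.072  0.892 -0.037]
[ 0.46 -0.11 -1.36  2.46  1.78  0.72 -0.73]
```

View pics/c12.png

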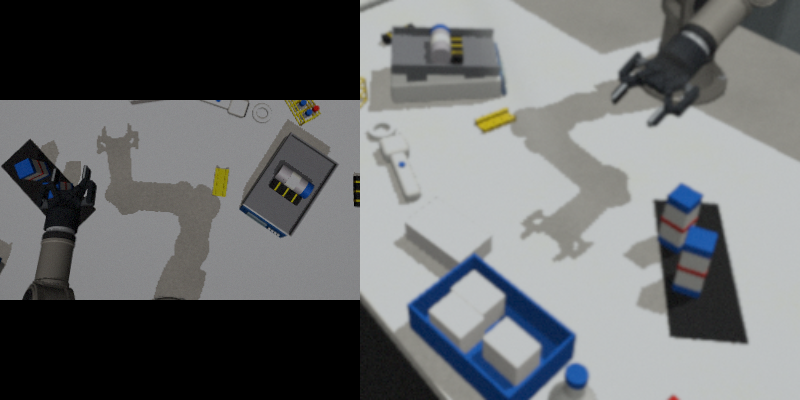

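Both cases stand upright on the mat, and the canister rests on the chock. A final numeric check, then hand-in.

```bash
python3 - <<'E'
from h import *
def tri(a,b):
    o1,d1=ray('top',*a);o2,d2=ray('scene',*b);s=np.linalg.lstsq(np.c_[d1,-d2],o2-o1,rcond=None)[0];return np.round((o1+s[0]*d1+o2+s[1]*d2)/2,3)
im=snap('scene','s13.png')
box=(405,200,460,305)
for nm,lo,hi in(('blue',(100,100,40),(130,255,255)),('red',(0,100,50),(8,255,255))):
  for k in blob(im,lo,hi,box,6)[0]:
    M=cv2.moments(k);u,v=M['m10']/M['m00'],M['m01']/M['m00'];x=onz('scene',u,v,.134 if nm=='blue' else .069)[:2];d=x-[.447,.402];print(nm,round(u,1),round(v,1),np.round(x,3),'mat',np.round([d.sum()*.707,(d[1]-d[0])*.707],3),M['m00'],np.round(cv2.minAreaRect(k)[2]))
for P in((.503,.427,.134),(.449,.344,.134)):print('expected top px',np.round(proj('scene',np.array(P)),1))
t=snap('top','t13.png')
for z,lo,hi in((.11,(20,100,50),(35,255,255)),(.115,(100,120,40),(130,255,255))):
  for k in blob(t,lo,hi,(315,205,375,262),3)[0]:
    M=cv2.moments(k);u,v=M['m10']/M['m00'],M['m01']/M['m00'];x=onz('top',u,v,z)[:2]-[.4614,-.3695];print('tray xy',np.round([x@[.828,-.5605],x@[.5605,.828]],3))
st()
E
```

```text
blue 408.5 240.9 [0.493 0.44 ] mat [ 0.06  -0.006] 115.5 0.0
expected top px [402.3 239.7]
expected top px [390.8 213.9]
tray xy [-0.031 -0.031]
tray xy [-0.03  -0.001]
tray xy [-0.029  0.029]
tray xy [ 0.009 -0.052]
t56.65 p [494.2 233.4 274.6] R [-0.414 -0.122 -0.902 -0.096  0.991 -0.09   0.905  0.049 -0.422] gap 0.842 F [-0.   1.3  0.2] M [-0.048  0.993 -0.006]
```

```bash
python3 -m jog '[[[72,0,0,0,0,0,0],[72,0,0,0,0,0,0],[72,0,0,0,0,0,0],[72,0,0,0,0,0,0]]]'; python3 - <<'E'
from h import *
im=snap('scene','s14.png')
for nm,lo,hi in(('blue',(100,100,40),(130,255,255)),('red',(0,100,50),(8,255,255))):
  for k in blob(im,lo,hi,(365,195,430,285),6)[0]:
    M=cv2.moments(k);u,v=M['m10']/M['m00'],M['m01']/M['m00'];print(nm,round(u,1),round(v,1),M['m00'])
for P in((.503,.427),(.449,.344)):print([np.round(proj('scene',np.array([*P,z])),1).tolist() for z in(.134,.069,.014)])
print(arm.sign_off())
E
```

```text
t: 56.98
position: [0.4944, 0.2336, 0.2747]
tcp_rot: [-0.065, 0.841, -0.012, 0.537]
wrist_force: [1.1, 1.1, 0.1]
finger_gap: 0.847
blue 393.3 272.0 66.0
blue 400.2 240.9 355.0
blue 392.4 213.9 222.0
red 398.5 259.8 18.5
red 385.2 230.5 22.0
[[402.3, 239.7], [397.9, 254.9], [394.4, 266.9]]
[[390.8, 213.9], [387.0, 229.0], [383.9, 241.0]]
the job is handed in; nothing more can be done
None
```

I handed the job in at about 57 s of the 210 s. No verdict was reported.

- **Chock and canister:** I laid the chock bar across the tray first. Then I let the canister go just uphill of it, and it rolled to rest against the chock. The last top image put the chock at about x −30 mm, y 0 in the tray frame. The canister was still lying across the tray against the chock.
- **Sample cases:** Two cases were there. Lifting them showed both were heavy at their far end (about 0.16–0.2 N m). The second had to be set back down lying and regrasped. Both are now on the mat, heavy end down. In the last scene image their blue tops and red bands were within about 5 px of where upright cases should be. The second was let go leaning about 10° and settled upright, and neither had been knocked aside.
- **Other objects:** I never went near the carton, the hand scanner or the tape roll. The gripper was clear of everything at hand-in.

**Checks that failed or disagreed:**
- My first upright check used too small an image window and missed one case, so I redid it.
- One moment reading, taken while the arm was moving, pointed the wrong way. It settled to the right value once the arm held still.
- My height estimate for the wrist over the second scale was rough, so I turned the arm to keep it clear.

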